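Set the specimen stage and start its clamp screw

TASK

Turn the black dial of the rotary specimen stage until its yellow pointer stands at the red mark on the scale, and leave it there. Then start the clamp screw beside it by its red crank sleeve: crank it backward (counter-clockwise) just until you feel it drop into the start of the thread, then forward one full turn. Finish while still holding the sleeve in the gripper, with the screw standing still; do not disturb the things round about.

Things in the scene. Friction and masses are not known exactly. Their poses are not given: they have to be found in the camera images.
- screw_axis (a point): Point on the clamp screw's vertical axis at the top of its round aluminium boss (68 mm across), 62 mm above the bench. Attitude: that of the fixture, a fixed grey plate 260 x 360 x 12 mm (local x by y), local +x roughly away from the robot, +z up. The boss stands 85 mm to local +y of the plate's centre, the dial 85 mm to local -y.
- crank_grip (a point): Centre of the red crank sleeve (upright cylinder 16 mm across, 44 mm tall), the grip of the screw's crank, 35 mm from the screw axis, about 129 mm above the bench. Held in the fingers, it can be led round the axis in a circle while the fingers keep their heading and height. The top of the dark crank arm lies about 30 mm below this point; nothing stands above the sleeve.
- screw (a joint): Angle of the crank screw, rad, positive clockwise seen from above (forward, screwing in); backward (counter-clockwise) makes it smaller. At 0 the crank arm points along the fixture's local -x, towards the robot. Starts between -0.5 and 0.5. Takes 2 to 6 N at the sleeve to turn and stays where it is left.
- screw_sink (a joint): How far the screw has sunk, m. It rests by its weight (about 4 N) on the first thread of a nut in the boss, at 0.001 to 0.004. Turned backward it climbs almost to 0 where the thread starts, an unknown 50 to 180 degrees behind its starting place, and there falls to 0.008 (the crank visibly drops 8 mm); further back it would climb again. Forward it sinks 8 mm a turn.
- dial_grip (a point): Grip point of the black dial of the rotary specimen stage: on its vertical axis, 84 mm above the bench. The dial is a disc 60 mm across with an upright bar on top, 50 mm long, 12 mm wide, 34 mm high (62 to 96 mm above the bench), to be taken across its width.
- dial_tip (a point): Tip of the yellow pointer of the dial, 42 mm from the dial axis, in line with the bar, 62 mm above the bench; a yellow stripe on one half of the top of the bar runs the same way. Turns with the dial; the dial stays where it is left (about 0.06 N m of friction).
- mark_point (a point): Inner end of the red index mark that sits on the rim of the white scale ring round the dial, 42 mm from the dial axis, 57 mm above the bench: seen from above the pointer tip meets this point when the dial is set to the mark. The mark is a stiff rider 7 x 5 x 8 mm and is not to be moved.
- dial (a joint): Angle of the dial, rad, positive counter-clockwise seen from above; at 0 its pointer points along the fixture's local -x.
- sleeve: The red crank sleeve again (origin at its centre), to be in the fingers at the end. It spins freely on its upright steel pin and floats along it on a soft spring (100 N/m, 8 mm down to 22 mm up relative to the crank), so that the screw can rise and sink while the fingers keep their height.
- petri_dish: Bystander: small glass dish 60 mm across, 14 mm high, on the plate; origin under its centre.
- vial: Bystander: clear vial with blue cap, 28 mm across, 34 mm high, on the plate; origin under its centre.
- adapter_ring: Bystander: black ring 68 mm across, 8 mm high, on the bench.
- wash_bottle: Bystander: white bottle 64 mm across, 150 mm high, on the bench.
- screwdriver: Bystander: screwdriver lying on the bench.
- slide_box: Bystander: open clear box 90 x 70 x 30 mm on the bench.
- tape_roll: Bystander: roll of tape 84 mm across, 20 mm high, on the bench.

How it is judged:
By the outcome, as a careful person would: the job done as asked, in the order asked, and still so for the second after the job is handed in, while the arm keeps its last pose, push and grip.
It also fails if it takes over 72 s, if anything falls off the work surface, if the arm or the gripper's body presses on something with over 40 N, if the wrist force passes 120 N, or if a joint passes its speed limit or range.

ROBOT

A 7-joint arm with a two-finger parallel gripper is mounted at the origin on the work surface. World frame = base frame: x ahead of the robot, y to its left, z up, the work surface at z = 0. Lengths are in m, angles in rad, forces in N, time in s.
With the tool pointing down it reaches from about 0.425 to 0.825 m from the base axis. Payload 3.6 kg.
Tool frame: the origin (TCP) lies on the centre line of the jaws, within the pads' length; the fingertips stand 11 mm ahead of it and the grasp point (between the pads) lies 8 mm behind it; z points along the fingers, y is the direction in which the jaws open and shut (so a half turn about z gives the same grasp; the last joint's range is limited). The gripper opens to 85 mm and grips with 20 to 120 N. Pads are 22 mm wide; open, the fingers measure 114 mm over their backs; the gripper's body (76 mm by 85 mm) begins 54 mm behind the grasp point. The pads swing forward as they close: fully open they stand 13 mm farther back than shut.
Start: joints at [1.242, 0.615, -0.013, 1.423, 0.008, 1.103, -0.04], TCP at [0.193, -0.621, 0.242] pointing down, gripper open.
Joint ranges: [-3.12, 3.12], [-0.3, 2.06], [-1.34, 1.32], [0.26, 2.42], [-1.36, 4.5], [0.01, 1.98], [-2.84, 2.84]. Speed limits (rad/s): [2.79, 2.79, 3.14, 3.14, 3.14, 3.14, 3.14].

INTERFACE

Orientations are given as a 3x3 rotation matrix whose columns are the frame's x, y, z axes.
In Python, from bench import manip gives the robot as it stands. The module is installed in compiled form; this text tells all that it offers.
- The arm moves only by the tool play_rows, never from a script. Its arguments are lists of equal length, an entry for each row: "hand": the closure, from 0 (fully open) to 1 (shut); "delta_pos": the shift along the world's x, y, z in mm, a list of three; "turn": the turn about the world's z in degrees. In form: {"hand": [hand, ...], "delta_pos": [[x, y, z], ...], "turn": [turn, ...]}. A call has exactly 10 rows; each row shifts and turns the commanded pose from where the row before left it; what a row does not reach is not made up. A row lasts 1/12 s, in which the tool goes at most 41.7 mm and 7.16 degrees, less where a joint would pass 70% of its speed; a pose out of reach is approached as far as the arm can. A call is refused whole if a number of a shift passes 41.7 or a number of a turn 7.16, either way. A call with a gripper value outside its range is refused whole. The fingers move at their own pace and stop on an object; the grip force is fixed at half the most. Time passes only in rows, so rows that do not move let the fingers close, or fill a call up. It gives the time, the measured TCP pose, the force and the opening at its end, in the units of the state.
- manip.sense(): the state, without advancing time (a new reading comes with each control period).
- manip.camera(name): name is "side" or "top"; returns a dict with "pixels" (400x640x3 uint8, red, green, blue), "depth" (400x640 float32, m along the optical axis (not along the pixel's ray), 0 where there is no reading), "fx", "fy", "cx", "cy" (pixels), "distortion" ([k1, k2, p1, p2, k3] as OpenCV has them; the pictures are not rectified), "R" (3x3) and "t" (3): a world point X has camera coordinates R X + t. Camera axes: x right, y down, z forward; pixel columns grow to the right and rows downward; lengths in m; the calibration is good to about 2 mm. A picture is of the moment at which its call begins.
- manip.sign_off(): hands the job in, once; it reports no verdict.
The state is a dict: "time": time; "qpos": joint angles; "joint_velocities": joint speeds; "tau": joint torques, N m; "eef_pos": TCP position; "ee_rot": TCP orientation; "contact_force": force on the tool from outside, world axes, zero at the start; "wrist_torque": the same for the moment, N m; "gripper_width": opening from 0.0 (shut) to 1.0 (fully open).
Only numpy, scipy, OpenCV 4.12 (cv2) and the standard library are available. Lean on these libraries where they do the work, as an engineer would, in place of code of your own. Each camera call takes 0.05 s, during which the arm holds its last target.

## Working session

There is one attempt and no reset: what is moved stays moved. The work goes in short steps, Python scripts to look and compute and a tool call to move; the robot and the scene stay as the last step left them, time stands still between calls to the robot, and variables do not carry over. Pictures are saved under pics/ and viewed, and the job is handed in when it is done.

Besides the shell and the picture viewer there is one more tool, called after "Call:" by a JSON object that holds its "op" and its "data". play_rows: Moves the arm, as the interface text tells. Its arguments: {"type":"object","properties":{"hand":{"type":"array","items":{"type":"number"}},"delta_pos":{"type":"array","items":{"type":"array","items":{"type":"number"}}},"turn":{"type":"array","items":{"type":"number"}}},"required":["hand","delta_pos","turn"]}

```bash
mkdir -p pics
cat > h.py <<'E'
import numpy as np, cv2
from bench import manip
def K(c): return np.array([[c['fx'],0,c['cx']],[0,c['fy'],c['cy']],[0,0,1.]]), np.array(c['distortion'],float)
def proj(c,X):
    k,d=K(c); r,_=cv2.Rodrigues(np.array(c['R'],float))
    return cv2.projectPoints(np.array(X,float).reshape(-1,1,3),r,np.array(c['t'],float),k,d)[0].reshape(-1,2)
def ray(c,uv):
    k,d=K(c); n=cv2.undistortPoints(np.array(uv,float).reshape(-1,1,2),k,d).reshape(-1,2)
    R=np.array(c['R']);t=np.array(c['t'])
    D=np.c_[n,np.ones(len(n))]@R; o=-R.T@t
    return o,D
def onplane(c,uv,z):
    o,D=ray(c,uv); return o+D*((z-o[2])/D[:,2])[:,None]
def dpt(c,uv):
    o,D=ray(c,uv); uv=np.array(uv,int).reshape(-1,2); return o+D*c['depth'][uv[:,1],uv[:,0]][:,None]
def save(c,n): cv2.imwrite('pics/'+n,cv2.cvtColor(c['pixels'],cv2.COLOR_RGB2BGR))
E
python3 - <<'E'
from h import *
s=manip.sense();print(s)
import pickle
for n in('top','side'):
    c=manip.camera(n);save(c,n+'0.png');print(n,c['fx'],c['distortion'],-np.array(c['R']).T@c['t'],c['R'])
    pickle.dump(c,open(n+'0.pkl','wb'))
E
```

```text
{'time': 0.0, 'qpos': array([ 1.24250135,  0.61594053, -0.01261496,  1.42494345,  0.00810689,
        1.10339054, -0.04040734]), 'joint_velocities': array([ 0.00159813,  0.00086302,  0.00061116, -0.00073545, -0.00035876,
        0.00052023, -0.0006605 ]), 'tau': array([ 1.41965197e-04, -4.69212770e+01,  2.59306608e-01, -1.71031469e+01,
        9.91372479e-03,  9.68177832e-03, -5.41795302e-06]), 'eef_pos': array([ 0.1929845 , -0.61990095,  0.24110952]), 'ee_rot': array([[ 9.54786207e-01,  2.97292138e-01, -8.26285263e-04],
       [ 2.97293283e-01, -9.54782940e-01,  2.49844739e-03],
       [-4.61543056e-05, -2.63113217e-03, -9.99996538e-01]]), 'contact_force': array([-0.31774583, -0.14605336, -0.53231555]), 'wrist_torque': array([-0.0173977 , -0.02440174, -0.03574717]), 'gripper_width': 1.0015485201702206}
top 411.5880495917563 [-0.1075965  0.         0.         0.         0.       ] [ 0.37841248 -0.05807294  1.26373669] [[-0.02471991 -0.99960734 -0.01319476]
 [-0.99586463  0.02577728 -0.08711584]
 [ 0.08742175  0.0109867  -0.9961108 ]]
side 371.01935972188846 [-0.04113763  0.          0.          0.          0.        ] [-0.08266981  0.68650898  1.0119215 ] [[-0.79931222 -0.60063864 -0.01825356]
 [-0.41094715  0.56853443 -0.71266475]
 [ 0.43843177 -0.56214039 -0.70126726]]
```

View pics/top0.png

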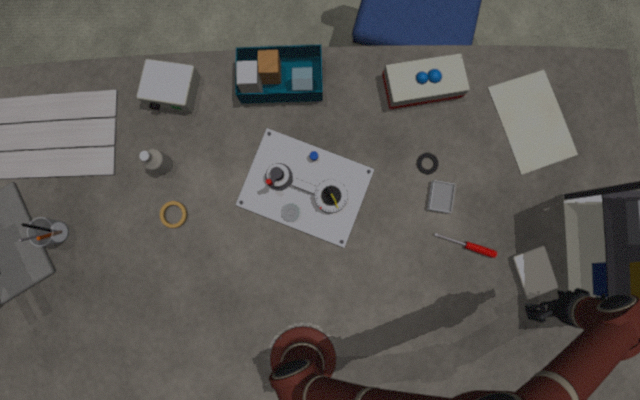

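View pics/side0.png

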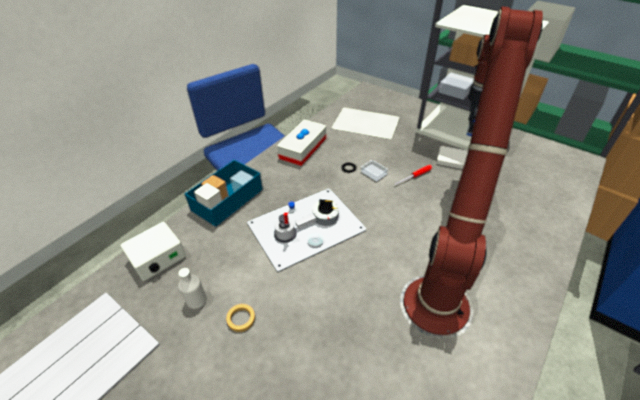

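The top view shows the plate centred near (306,187), the crank screw and red sleeve near (270,180), and the dial near (331,196). The side view shows the sleeve near (285,217) and the dial near (325,208). I'll zoom in on both.

Run:
```python
from h import *
import pickle
t=pickle.load(open('top0.pkl','rb'));s=pickle.load(open('side0.pkl','rb'))
a=cv2.resize(t['pixels'][120:255,230:385],None,fx=5,fy=4.4,interpolation=cv2.INTER_CUBIC)
a=cv2.resize(t['pixels'][125:250,230:380],None,fx=5,fy=4.8)
a=cv2.resize(t['pixels'][125:245,230:380],None,fx=5,fy=5,interpolation=cv2.INTER_CUBIC)
b=cv2.resize(s['pixels'][185:275,240:370],None,fx=6,fy=6,interpolation=cv2.INTER_CUBIC)
g=lambda x:cv2.cvtColor(np.clip(x*1.3,0,255).astype('uint8'),cv2.COLOR_RGB2BGR)
cv2.imwrite('pics/topz.png',g(a));cv2.imwrite('pics/sidez.png',g(b))
```

```text
(no output)
```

View pics/topz.png

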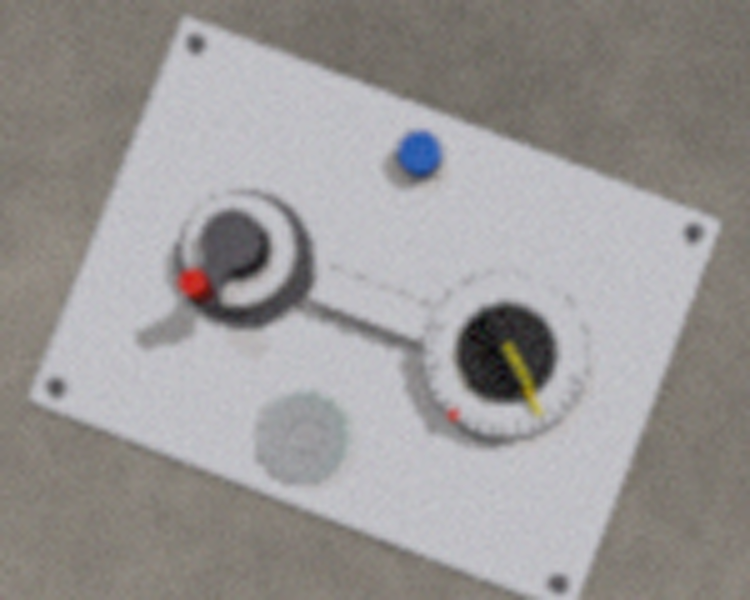

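View pics/sidez.png

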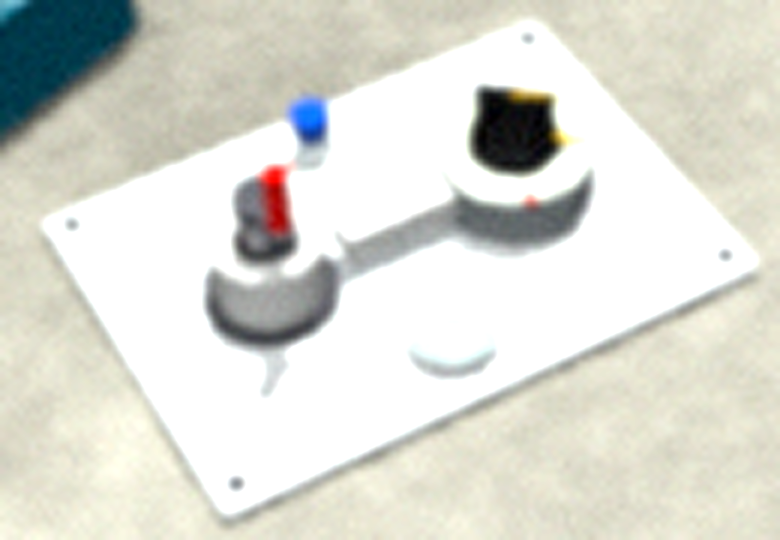

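The red mark is at zoomed (453,414), which is image (320.6,207.8). The pointer tip is near zoomed (540,412), and the red sleeve top is at (194,284). Next I'll measure all of these in world coordinates.

```bash
cat > meas.py <<'E'
from h import *
def mask_c(m):
    n,l,st,ce=cv2.connectedComponentsWithStats(m.astype('uint8'))
    return [(st[i,4],ce[i]) for i in range(1,n)]
def plate(c):
    p=c['pixels'].astype(int); g=p.min(2)
    m=np.zeros(g.shape,'uint8'); m[(g>(105 if c['n']=='top' else 200))]=1
    n,l,st,ce=cv2.connectedComponentsWithStats(m)
    o=proj(c,[[.47,0.05,.012]])[0]
    i=[i for i in range(1,n) if st[i,4]>1500]
    i=min(i,key=lambda i:np.hypot(*(ce[i]-o)))
    cn=max(cv2.findContours((l==i).astype('uint8'),cv2.RETR_EXTERNAL,cv2.CHAIN_APPROX_NONE)[0],key=len).reshape(-1,2)
    w=onplane(c,cn,.012)[:,:2]
    return cv2.minAreaRect((w*1000).astype('float32')),st[i]
E
python3 - <<'E'
from meas import *
import pickle
cs={}
for n in('top','side'):
    c=pickle.load(open(n+'0.pkl','rb'));c['n']=n;cs[n]=c
    print(n,plate(c))
    p=c['pixels'].astype(int);r,g,b=p[...,0],p[...,1],p[...,2]
    sub=np.zeros(r.shape,bool); 
    (sub.__setitem__((slice(120,250),slice(235,380)),True) if n=='top' else sub.__setitem__((slice(185,275),slice(240,370)),True))
    rm=sub&(r-np.maximum(g,b)>35); print('red',[(a,ce.round(1)) for a,ce in mask_c(rm)])
    ym=sub&(np.minimum(r,g)-b>40); print('yel',[(a,ce.round(1)) for a,ce in mask_c(ym)]); 
    ys,xs=np.nonzero(ym); print(list(zip(xs,ys)))
E
```

```text
top (((523.1370849609375, -17.258636474609375), (360.99554443359375, 260.6394348144531), 67.29204559326172), array([ 236,  128,  138,  120, 8824], dtype=int32))
red [(np.int32(34), array([268.4, 181.4])), (np.int32(4), array([320.5, 207.5]))]
yel [(np.int32(29), array([334.2, 200. ]))]
[(np.int64(331), np.int64(194)), (np.int64(332), np.int64(194)), (np.int64(331), np.int64(195)), (np.int64(332), np.int64(195)), (np.int64(332), np.int64(196)), (np.int64(333), np.int64(196)), (np.int64(332), np.int64(197)), (np.int64(333), np.int64(197)), (np.int64(334), np.int64(197)), (np.int64(333), np.int64(198)), (np.int64(334), np.int64(198)), (np.int64(333), np.int64(199)), (np.int64(334), np.int64(199)), (np.int64(335), np.int64(199)), (np.int64(334), np.int64(200)), (np.int64(335), np.int64(200)), (np.int64(334), np.int64(201)), (np.int64(335), np.int64(201)), (np.int64(336), np.int64(201)), (np.int64(335), np.int64(202)), (np.int64(336), np.int64(202)), (np.int64(335), np.int64(203)), (np.int64(336), np.int64(203)), (np.int64(335), np.int64(204)), (np.int64(336), np.int64(204)), (np.int64(33
[... 382 characters left out ...]
ray([327.3, 200.5])), (np.int32(9), array([333.8, 207.6]))]
[(np.int64(325), np.int64(200)), (np.int64(326), np.int64(200)), (np.int64(327), np.int64(200)), (np.int64(328), np.int64(200)), (np.int64(329), np.int64(200)), (np.int64(325), np.int64(201)), (np.int64(326), np.int64(201)), (np.int64(327), np.int64(201)), (np.int64(328), np.int64(201)), (np.int64(329), np.int64(201)), (np.int64(330), np.int64(201)), (np.int64(332), np.int64(207)), (np.int64(333), np.int64(207)), (np.int64(334), np.int64(207)), (np.int64(335), np.int64(207)), (np.int64(332), np.int64(208)), (np.int64(333), np.int64(208)), (np.int64(334), np.int64(208)), (np.int64(335), np.int64(208)), (np.int64(336), np.int64(208))]
```

```bash
cat >> meas.py <<'E'
def wcent(c,chan,box,thr=8):
    p=c['pixels'].astype(float)
    r,g,b=p[...,0],p[...,1],p[...,2]
    w=(r-np.maximum(g,b)) if chan=='red' else (np.minimum(r,g)-b)
    x0,x1,y0,y1=box; s=w[y0:y1,x0:x1]; s=np.clip(s-thr,0,None); Y,X=np.mgrid[y0:y1,x0:x1]
    return np.array([(s*X).sum(),(s*Y).sum()])/s.sum(), s
yaw0=np.deg2rad(67.3-90)
C=np.array([.5222,-.0177]); LX=np.array([np.cos(yaw0),np.sin(yaw0)]); LY=np.array([-LX[1],LX[0]])
BOSS=C+.085*LY; DIAL=C-.085*LY
E
python3 - <<'E'
from meas import *
import pickle
print(BOSS,DIAL)
T=pickle.load(open('top0.pkl','rb'));S=pickle.load(open('side0.pkl','rb'))
def ang(p,o): d=p[:2]-o; return np.rad2deg(np.arctan2(d[1],d[0])),np.hypot(*d)
for c,bm,bs in((T,(316,326,203,213),(260,276,174,190)),(S,(323,333,213,222),(278,293,205,230))):
    m,s=wcent(c,'red',bm); print('mark',m,s.round().astype(int).tolist() if c is T else '')
    for z in(.057,.061,.065): P=onplane(c,[m],z)[0]; print(z,P,ang(P,DIAL))
    q,_=wcent(c,'red',bs); 
    for z in ((.151,) if c is T else (.129,)): P=onplane(c,[q],z)[0]; print('sleeve',q,P,ang(P,BOSS))
# ring centre proj
for c in (T,S):
    print('proj dial62',proj(c,[[*DIAL,.062]]),'boss',proj(c,[[*BOSS,.062]]))
# yellow top: tip end and whole
y,_=wcent(T,'yel',(328,342,190,212)); print(y)
p=T['pixels'].astype(float); w=np.minimum(p[...,0],p[...,1])-p[...,2]
Y,X=np.mgrid[190:212,328:344]; W=np.clip(w[190:212,328:344]-10,0,None)
mu=np.array([(W*X).sum(),(W*Y).sum()])/W.sum(); cov=np.cov(np.c_[X.ravel(),Y.ravel()].T,aweights=W.ravel()); ev,v=np.linalg.eigh(cov); d=v[:,1]
print(mu,d); A=onplane(T,[mu-d*4,mu+d*4],.08); e=(A[1]-A[0]);print('yellow dir',np.rad2deg(np.arctan2(e[1],e[0])))
# dark disc+bar via side yellow
for u,z in(([327.3,200.5],.096),([336.3,207.8],.062)): P=onplane(S,[u],z)[0]; print('side yel',P,ang(P,DIAL))
for u,z in(([337.3,207.],.062),([331.5,194.],.096)): P=onplane(T,[u],z)[0]; print('top yel',P,ang(P,DIAL))
E
```

```text
[0.55500201 0.06071574] [ 0.48939799 -0.09611574]
mark [320.16382253 207.53242321] [[0, 0, 0, 0, 0, 0, 0, 0, 0, 0], [0, 0, 0, 0, 0, 0, 0, 0, 0, 0], [0, 0, 0, 0, 0, 0, 0, 0, 0, 0], [0, 0, 0, 0, 14, 9, 0, 0, 0, 0], [0, 0, 0, 21, 59, 38, 0, 0, 0, 0], [0, 0, 0, 26, 60, 39, 0, 0, 0, 0], [0, 0, 0, 0, 18, 9, 0, 0, 0, 0], [0, 0, 0, 0, 0, 0, 0, 0, 0, 0], [0, 0, 0, 0, 0, 0, 0, 0, 0, 0], [0, 0, 0, 0, 0, 0, 0, 0, 0, 0]]
0.057 [ 0.45395036 -0.06335951  0.057     ] (np.float64(137.2597799958477), np.float64(0.04826494720544941))
0.061 [ 0.45369997 -0.06334198  0.061     ] (np.float64(137.4454755540663), np.float64(0.048460988531214395))
0.065 [ 0.45344958 -0.06332446  0.065     ] (np.float64(137.62967284437784), np.float64(0.048657534789848265))
sleeve [268.36366894 181.22823361] [0.52358512 0.0765747  0.151     ] (np.float64(153.21576190278486), np.float64(0.035192722726301286))
mark [327.9375     217.70486111] 
0.057 [ 0.45083885 -0.06043374  0.057     ] (np.float64(137.21933091283236), np.float64(0.05253581800256025))
0.061 [ 0.44860407 -0.05730493  0.061     ] (np.float64(136.42705090195355), 
[... 298 characters left out ...]
02331776 195.07176076]] boss [[277.25356959 174.33004526]]
proj dial62 [[325.07198722 206.59839822]] boss [[283.5329416  224.34015979]]
[334.02531646 199.71665044]
[334.02225673 199.70703934] [0.41111299 0.91158439]
yellow dir -157.42850639536962
side yel [ 0.48082023 -0.09805611  0.096     ] (np.float64(-167.25363736887724), np.float64(0.00879448487030719))
side yel [ 0.45257625 -0.11501072  0.062     ] (np.float64(-152.835485556626), np.float64(0.041386723256577086))
top yel [ 0.45390648 -0.1134709   0.062     ] (np.float64(-153.9416065793022), np.float64(0.03950757724468971))
top yel [ 0.48928844 -0.09648436  0.096     ] (np.float64(-106.55101129135726), np.float64(0.0003845609817376461))
```

The plate measures 361 × 261 mm, as stated. The mark bearing is about 137.3°, the pointer about -153.5°, so the dial needs roughly -69°. The crank radius comes out at 35 mm, with the arm near bearing 153°. I'll move over the dial now.

Call:
{"op": "play_rows", "data": {"hand": [0.3, 0.55, 0.55, 0.55, 0.55, 0.55, 0.55, 0.55, 0.55, 0.55], "delta_pos": [[15, 26, 0], [15, 26, 0], [15, 26, 0], [15, 26, 0], [15, 26, 0], [15, 26, 0], [15, 26, 0], [15, 26, 0], [15, 26, 0], [15, 26, 0]], "turn": [0.9, 0.9, 0.9, 0.9, 0.9, 0.9, 0.9, 0.9, 0.9, 0.9]}}

```text
time: 0.93
eef_pos: [0.3435, -0.359, 0.242]
ee_rot: [[0.896, 0.444, -0.001], [0.444, -0.896, 0.001], [-0.0, -0.001, -1.0]]
contact_force: [-0.5, -0.3, -0.3]
gripper_width: 0.451
```

Call:
{"op": "play_rows", "data": {"hand": [0.55, 0.55, 0.55, 0.55, 0.55, 0.55, 0.55, 0.55, 0.55, 0.55], "delta_pos": [[15, 26, -4], [15, 26, -4], [15, 26, -4], [15, 26, -4], [15, 26, -4], [15, 26, -4], [15, 26, -4], [15, 26, -4], [15, 26, -4], [11, 30, -4]], "turn": [0, 0, 0, 0, 0, 0, 0, 0, 0, 0]}}

```text
time: 1.77
eef_pos: [0.4901, -0.096, 0.2018]
ee_rot: [[0.897, 0.442, 0.0], [0.442, -0.897, -0.0], [0.0, 0.001, -1.0]]
contact_force: [0.6, -0.6, -0.1]
gripper_width: 0.448
```

```bash
cat > st.py <<'E'
from h import *
s=manip.sense();R=s['ee_rot']
print('t',round(s['time'],2),'tcp',(s['eef_pos']*1000).round(1),'yaw_y',np.rad2deg(np.arctan2(R[1,1],R[0,1])).round(2),'tilt',R[2].round(3),'F',s['contact_force'].round(1),'M',s['wrist_torque'].round(2),'w',round(s['gripper_width'],3),'q',s['qpos'].round(2))
E
python3 st.py
```

```text
t 1.77 tcp [490.1 -96.  201.8] yaw_y -63.77 tilt [ 0.     0.001 -1.   ] F [ 0.6 -0.6 -0.1] M [-0.04  0.02 -0.03] w 0.448 q [ 0.25  0.44 -0.14  1.9   0.08  0.81 -1.05]
```

Call:
{"op": "play_rows", "data": {"hand": [0.55, 0.55, 0.55, 0.55, 0.55, 0.55, 0.55, 0.55, 0.55, 0.55], "delta_pos": [[0, 0, -20], [0, 0, -20], [0, 0, -20], [0, 0, -20], [0, 0, -16], [0, 0, -12], [0, 0, -8], [0, 0, -8], [0, 0, 0], [0, 0, 0]], "turn": [0, 0, 0, 0, 0, 0, 0, 0, 0, 0]}}

```text
time: 2.6
eef_pos: [0.4892, -0.0966, 0.0783]
ee_rot: [[0.897, 0.443, -0.0], [0.443, -0.897, 0.0], [-0.0, -0.0, -1.0]]
contact_force: [0.0, -0.4, -0.6]
gripper_width: 0.45
```

```bash
python3 st.py
python3 - <<'E'
from h import *
import pickle
for n,b in(('top',(120,250,230,385)),('side',(150,260,240,370))):
    c=manip.camera(n);pickle.dump(c,open(n+'1.pkl','wb'));y0,y1,x0,x1=b
    cv2.imwrite('pics/%s1.png'%n,cv2.resize(np.clip(c['pixels'][y0:y1,x0:x1,::-1]*1.2,0,255).astype('uint8'),None,fx=4.5,fy=4.5,interpolation=cv2.INTER_CUBIC))
E
```

```text
t 2.6 tcp [489.2 -96.6  78.3] yaw_y -63.71 tilt [-0. -0. -1.] F [ 0.  -0.4 -0.6] M [ 0.   -0.01 -0.03] w 0.45 q [ 0.22  0.63 -0.11  2.02  0.13  0.5  -1.09]
```

View pics/side1.png

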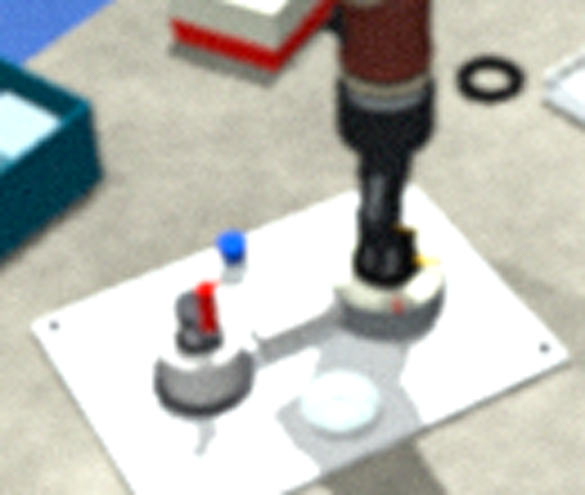

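View pics/top1.png

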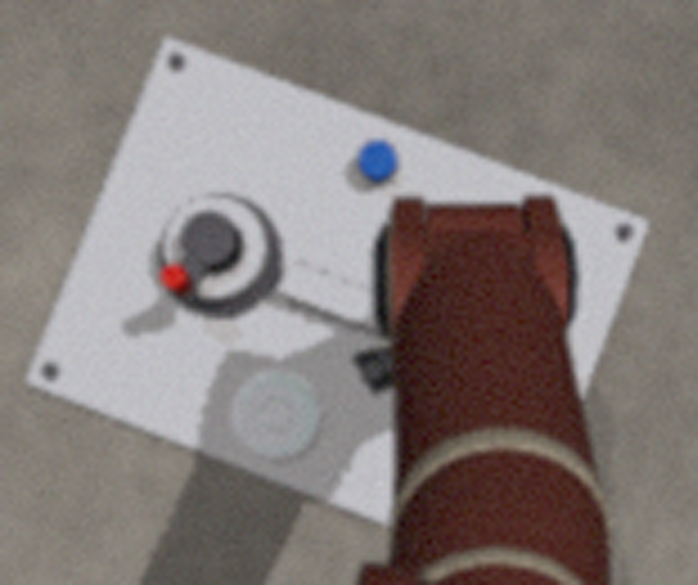

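The side view shows the fingers astride the dial bar, at about (385,250) in the zoomed picture. The arm hides the dial in the top view. I'll close on the bar.

Call:
{"op": "play_rows", "data": {"hand": [0.7, 0.85, 1, 1, 1, 1, 1, 1, 1, 1], "delta_pos": [[0, 0, 0], [0, 0, 0], [0, 0, 0], [0, 0, 0], [0, 0, 0], [0, 0, 0], [0, 0, 0], [0, 0, 0], [0, 0, 0], [0, 0, 0]], "turn": [0, 0, 0, 0, 0, 0, 0, 0, 0, 0]}}

```text
time: 3.53
eef_pos: [0.4896, -0.0968, 0.079]
ee_rot: [[0.897, 0.443, 0.001], [0.443, -0.897, -0.0], [0.001, 0.001, -1.0]]
contact_force: [-0.0, 0.1, 5.7]
gripper_width: 0.132
```

```bash
python3 st.py
```

```text
t 3.53 tcp [489.6 -96.8  79. ] yaw_y -63.7 tilt [ 0.001  0.001 -1.   ] F [-0.   0.1  5.7] M [-0.07  0.15  0.05] w 0.132 q [ 0.22  0.63 -0.11  2.02  0.13  0.5  -1.09]
```

Call:
{"op": "play_rows", "data": {"hand": [1, 1, 1, 1, 1, 1, 1, 1, 1, 1], "delta_pos": [[0, 0, 0.5], [0, 0, 0], [0, 0, 0], [0, 0, 0], [0, 0, 0], [0, 0, 0], [0, 0, 0], [0, 0, 0], [0, 0, 0], [0, 0, 0]], "turn": [-2, -3.5, -4, -4, -4, -4, -4, -4, -4, -3.5]}}

```text
time: 4.37
eef_pos: [0.4897, -0.0967, 0.079]
ee_rot: [[0.982, -0.19, 0.001], [-0.19, -0.982, -0.0], [0.001, 0.0, -1.0]]
contact_force: [0.5, -0.5, 3.5]
gripper_width: 0.128
```

Call:
{"op": "play_rows", "data": {"hand": [1, 1, 1, 1, 1, 1, 1, 1, 1, 1], "delta_pos": [[0, 0, 0], [0, 0, 0], [0, 0, 0], [0, 0, 0], [0, 0, 0], [0, 0, 0], [0, 0, 0], [0, 0, 0], [0, 0, 0], [0, 0, 0]], "turn": [-4, -4, -4, -4, -4, -4, -4, -3, -1, 0]}}

```text
time: 5.2
eef_pos: [0.4897, -0.0966, 0.079]
ee_rot: [[0.735, -0.679, 0.001], [-0.679, -0.735, -0.0], [0.001, -0.001, -1.0]]
contact_force: [-0.0, -0.0, 3.2]
gripper_width: 0.128
```

```bash
python3 st.py
python3 - <<'E'
from meas import *
import pickle
T=[];S=[]
for n,b in(('side',(180,240,290,370)),):
    c=manip.camera(n);pickle.dump(c,open(n+'2.pkl','wb'));y0,y1,x0,x1=b
    cv2.imwrite('pics/%s2.png'%n,cv2.resize(np.clip(c['pixels'][y0:y1,x0:x1,::-1]*1.0,0,255).astype('uint8'),None,fx=9,fy=9,interpolation=cv2.INTER_CUBIC))
E
```

```text
t 5.2 tcp [489.7 -96.6  79. ] yaw_y -132.73 tilt [ 0.001 -0.001 -1.   ] F [-0.  -0.   3.2] M [ 0.02 -0.09 -0.03] w 0.128 q [ 0.    0.64  0.22  2.03 -0.28  0.51 -1.89]
```

View pics/side2.png

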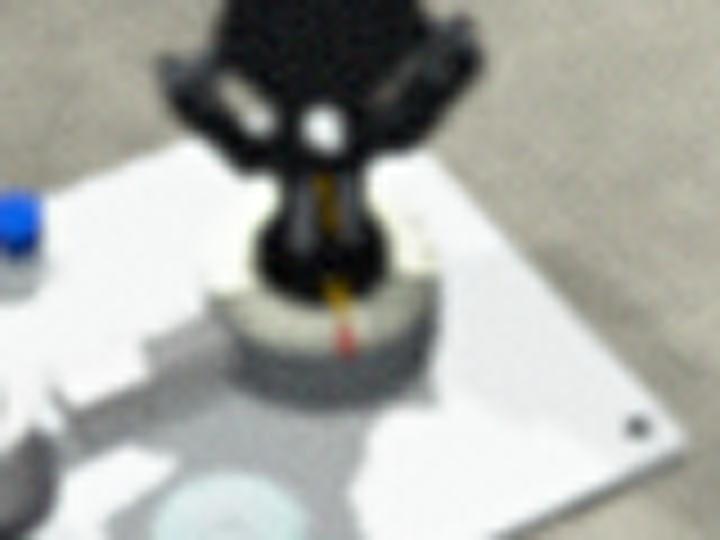

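The side view shows the pointer in line with the red mark: pointer end near (339,298), mark near (345,340) in the zoom. Before releasing, I'll check the crank hub height in the first pictures' depth data.

Run:
```python
from h import *
import pickle
T=pickle.load(open('top0.pkl','rb'));S=pickle.load(open('side0.pkl','rb'))
d=T['depth']
for y in range(164,192,2):
    print(y,[int(round(1000*dpt(T,[[x,y]])[0,2])) for x in range(262,296,2)])
print()
for y in range(207,245,2):
    print(y,[int(round(1000*dpt(S,[[x,y]])[0,2])) for x in range(270,302,2)])
```

```text
164 [10, 15, 12, 9, 13, 10, 62, 59, 64, 62, 18, 20, 13, 14, 11, 11, 12]
166 [10, 12, 7, 10, 61, 64, 62, 58, 63, 60, 61, 61, 19, 14, 14, 13, 13]
168 [10, 20, 14, 62, 57, 99, 98, 100, 101, 65, 62, 62, 61, 17, 10, 16, 12]
170 [9, 12, 14, 60, 56, 101, 100, 105, 101, 97, 63, 65, 64, 21, 18, 11, 9]
172 [12, 11, 59, 65, 99, 100, 99, 100, 98, 100, 92, 60, 60, 65, 19, 16, 10]
174 [8, 15, 62, 64, 102, 99, 98, 99, 97, 97, 94, 63, 65, 60, 20, 10, 8]
176 [9, 13, 62, 63, 65, 100, 99, 100, 99, 97, 59, 59, 58, 63, 23, 18, 15]
178 [16, 16, 23, 60, 99, 96, 100, 98, 95, 59, 61, 63, 60, 57, 23, 23, 46]
180 [12, 9, 153, 153, 152, 97, 99, 62, 65, 63, 62, 62, 64, 40, 22, 11, 47]
182 [14, 10, 153, 148, 148, 114, 93, 60, 57, 64, 62, 65, 49, 21, 18, 45, 44]
184 [13, 12, 12, 146, 136, 112, 62, 64, 62, 60, 64, 48, 23, 22, 17, 40, 46]
186 [11, 12, 14, 98, 102, 96, 33, 52, 56, 41, 32, 18, 21, 19, 13, 10, 32]
188 [12, 11, 10, 8, 16, 21, 19, 19, 20, 19, 23, 15, 15, 12, 10, 11, 10]
190 [12, 14, 14, 11, 10, 11, 15, 10, 17, 16, 15, 7, 10, 11, 9, 10, 8]

207 [-3, 2, 1, 1, -1, -5, 11, 7, 12, 35, 40, 35, 31, 11, 12, 11]

[... 538 characters left out ...]
9, 13, 45, 48, 44]
225 [12, 9, 62, 64, 63, 67, 73, 99, 98, 101, 62, 63, 13, 32, 1012, 37]
227 [9, 10, 56, 59, 60, 60, 60, 89, 96, 91, 60, 63, 18, 15, 31, 25]
229 [15, 13, 21, 64, 60, 62, 62, 60, 61, 63, 59, 52, 18, 13, 9, 8]
231 [13, 10, 19, 53, 58, 62, 62, 63, 62, 57, 54, 46, 21, 17, 11, 10]
233 [11, 11, 19, 40, 49, 54, 55, 53, 53, 48, 42, 36, 18, 17, 10, 15]
235 [9, 13, 21, 30, 35, 40, 43, 42, 39, 40, 35, 22, 18, 14, 14, 14]
237 [9, 15, 19, 19, 23, 29, 31, 33, 33, 30, 27, 16, 20, 10, 12, 10]
239 [12, 11, 13, 19, 17, 20, 17, 23, 18, 19, 17, 18, 9, 10, 17, 14]
241 [12, 11, 10, 14, 16, 19, 20, 21, 18, 19, 13, 11, 10, 18, 10, 12]
243 [13, 8, 10, 12, 9, 9, 15, 14, 9, 10, 10, 13, 10, 10, 11, 10]
```

Call:
{"op": "play_rows", "data": {"hand": [0.9, 0.8, 0.65, 0.55, 0.5, 0.5, 0.5, 0.5, 0.5, 0.5], "delta_pos": [[0, 0, 0], [0, 0, 0], [0, 0, 0], [0, 0, 0], [0, 0, 0], [0, 0, 5], [0, 0, 15], [0, 0, 30], [0, 0, 35], [0, 0, 35]], "turn": [0, 0, 0, 0, 0, 0, 0, 0, 0, 0]}}

```text
time: 6.08
eef_pos: [0.4884, -0.0965, 0.2]
ee_rot: [[0.735, -0.678, -0.002], [-0.678, -0.735, 0.0], [-0.001, 0.001, -1.0]]
contact_force: [1.1, -0.5, 0.2]
gripper_width: 0.5
```

Call:
{"op": "play_rows", "data": {"hand": [0.5, 0.5, 0.5, 0.5, 0.5, 0.5, 0.5, 0.5, 0.5, 0.5], "delta_pos": [[3.4, 17.3, 0], [3.4, 17.3, 0], [3.4, 17.3, 0], [3.4, 17.3, 0], [3.4, 17.3, 0], [3.4, 17.3, 0], [3.4, 17.3, 0], [3.4, 17.3, 0], [3.4, 17.3, 0], [3.4, 17.3, 0]], "turn": [7.1, 7.1, 7.1, 7.1, 7.1, 7.1, 7.1, 7.1, 7.1, 7.1]}}

```text
time: 6.92
eef_pos: [0.523, 0.077, 0.1991]
ee_rot: [[0.878, 0.479, -0.0], [0.479, -0.878, -0.0], [-0.0, 0.0, -1.0]]
contact_force: [-0.1, 0.6, -0.2]
gripper_width: 0.499
```

```bash
python3 st.py
python3 - <<'E'
from meas import *
import pickle
for n,b in(('top',(120,250,230,385)),('side',(165,265,240,370))):
    c=manip.camera(n);pickle.dump(c,open(n+'3.pkl','wb'));y0,y1,x0,x1=b
    cv2.imwrite('pics/%s3.png'%n,cv2.resize(np.clip(c['pixels'][y0:y1,x0:x1,::-1]*1.2,0,255).astype('uint8'),None,fx=4.5,fy=4.5,interpolation=cv2.INTER_CUBIC))
E
```

```text
t 6.92 tcp [523.   77.  199.1] yaw_y -61.37 tilt [-0.  0. -1.] F [-0.1  0.6 -0.2] M [0.03 0.01 0.01] w 0.499 q [-0.16  0.48 -0.04  1.83  0.03  0.83 -1.29]
```

View pics/top3.png

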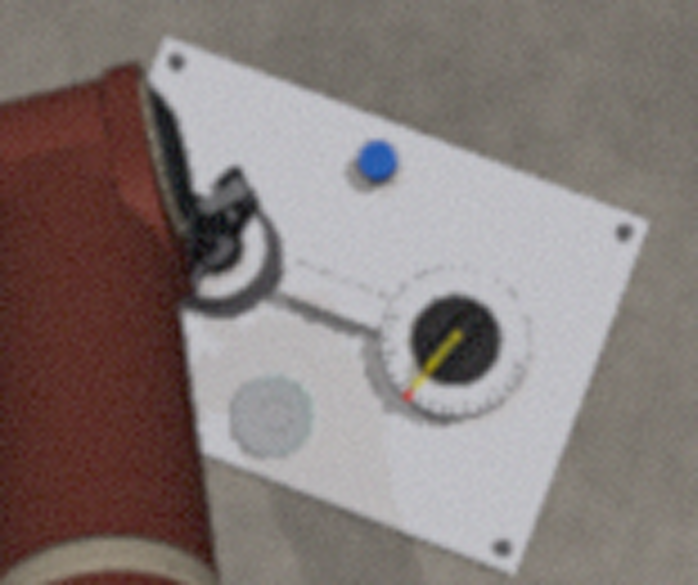

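View pics/side3.png

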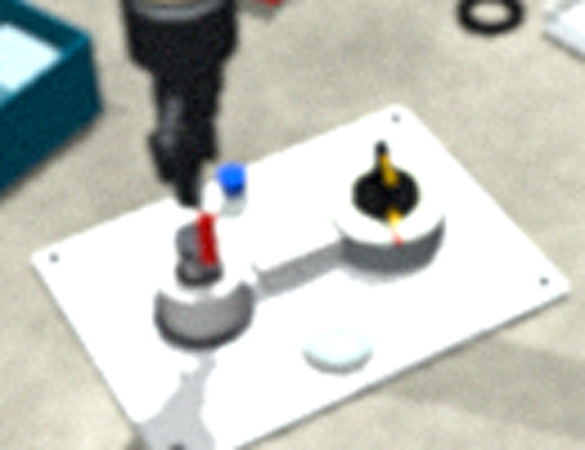

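The top view shows the yellow pointer ending at the red mark, near (408,395) in the zoom. The dish and vial haven't moved. I'll put a number on the dial error.

```bash
cat > dialchk.py <<'E'
from meas import *
import sys,pickle
def chk(T,S):
    A=np.array([.4897,-.0966])
    p=T['pixels'].astype(float)
    wy=np.clip(np.minimum(p[...,0],p[...,1])-p[...,2]-10,0,None); wr=np.clip(p[...,0]-np.maximum(p[...,1],p[...,2])-10,0,None)
    Y,X=np.mgrid[0:400,0:640]
    box=(X>=312)&(X<342)&(Y>=185)&(Y<215)
    # pixel-wise bearing with height by radius
    def b(P): d=P[:2]-A; return np.rad2deg(np.arctan2(d[1],d[0])).round(2),(1000*np.hypot(*d)).round(1)
    wr=wr*(np.clip(wy,0,None)<60)
    m=(wr*box>0); u=np.array([(wr*X*m).sum(),(wr*Y*m).sum()])/(wr*m).sum(); print('mark',u.round(2),b(onplane(T,[u],.059)[0]))
    for lo,hi,z in((3,22,.096),(28,42,.062)):
        W=onplane(T,np.c_[X[box],Y[box]],z); d=W[:,:2]-A; r=1000*np.hypot(*d.T); w=wy[box]*((r>lo)&(r<hi)); 
        u=np.array([(w*X[box]).sum(),(w*Y[box]).sum()])/w.sum(); print('yel z',z,u.round(2),b(onplane(T,[u],z)[0]))
    # side
    p=S['pixels'].astype(float); wy=np.clip(np.minimum(p[...,0],p[...,1])-p[...,2]-25,0,None); wr=np.clip(p[...,0]-np.maximum(p[...,1],p[...,2])-20,0,None)
    bs=(X>=318)&(X<340)&(Y>=194)&(Y<225); 
    w=wr*bs; u=np.array([(w*X).sum(),(w*Y).sum()])/w.sum(); print('S mark',u.round(2),b(onplane(S,[u],.057)[0]))
    for lo,hi,z in((3,22,.096),(28,42,.062)):
        W=onplane(S,np.c_[X[bs],Y[bs]],z); d=W[:,:2]-A; r=1000*np.hypot(*d.T); w=wy[bs]*((r>lo)&(r<hi))
        if w.sum()>0: u=np.array([(w*X[bs]).sum(),(w*Y[bs]).sum()])/w.sum(); print('S yel z',z,u.round(2),b(onplane(S,[u],z)[0]))
if __name__=='__main__':
    k=sys.argv[1]; chk(pickle.load(open(f'top{k}.pkl','rb')),pickle.load(open(f'side{k}.pkl','rb')))
E
python3 dialchk.py 3; echo; python3 dialchk.py 0
python3 - <<'E'
import pickle,numpy as np
from h import *
T=pickle.load(open('top3.pkl','rb'))
p=T['pixels'][190:213,312:338]; 
cv2.imwrite('pics/d3.png',cv2.resize(p[...,::-1],None,fx=24,fy=24,interpolation=cv2.INTER_NEAREST))
E
```

```text
mark [320.31 207.29] (np.float64(136.99), np.float64(48.1))
yel z 0.096 [328.57 196.89] (np.float64(134.27), np.float64(12.1))
yel z 0.062 [322.92 203.81] (np.float64(135.52), np.float64(35.6))
S mark [327.33 213.72] (np.float64(140.11), np.float64(33.2))
S yel z 0.096 [325.61 201.84] (np.float64(136.28), np.float64(11.1))
S yel z 0.062 [326.45 208.66] (np.float64(149.8), np.float64(12.4))

mark [320.92 207.34] (np.float64(138.74), np.float64(47.0))
yel z 0.096 [333.05 197.47] (np.float64(-159.0), np.float64(11.2))
yel z 0.062 [336.3  205.37] (np.float64(-155.51), np.float64(34.0))
S mark [327.89 217.4 ] (np.float64(137.22), np.float64(51.6))
S yel z 0.096 [327.62 200.57] (np.float64(-169.59), np.float64(10.2))
S yel z 0.062 [330.76 203.89] (np.float64(-110.92), np.float64(24.9))
```

View pics/d3.png

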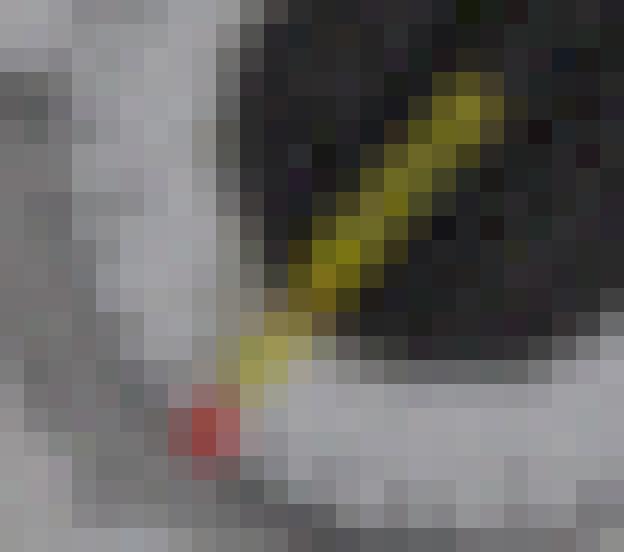

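Run:
```python
from h import *
import pickle
for n in('top','side'):
    L=[manip.camera(n) for _ in range(8)]
    c=L[-1]; c['pixels']=np.mean([l['pixels'].astype(float) for l in L],0); c['depth']=np.median([l['depth'] for l in L],0); pickle.dump(c,open(n+'4.pkl','wb'))
    p=c['pixels']; x0,y0=(312,190) if n=='top' else (314,190)
    q=p[y0:y0+30,x0:x0+28]
    cv2.imwrite(f'pics/{n}4.png',cv2.resize(np.clip(q[...,::-1],0,255).astype('uint8'),None,fx=20,fy=20,interpolation=cv2.INTER_NEAREST))
    r,g,b=q[...,0],q[...,1],q[...,2]
    print(n,x0,y0);print('R-G');print((r-g).round().astype(int)[(10 if n=='top' else 10):]);
    print('G-B');print((g-b).round().astype(int))
```

```text
top 312 190
R-G
[[ 3  2  1  1  0  0  0 -1  1  2  1  1  3  5  6  4  2  3 -1 -3  1  1  0  3
   0  2 -1  0]
 [ 3  2  2  0 -1  0  0  1  1  2  2  2  8  9  7  2  1  1  0  1  3  2  0  1
   0  1  1  0]
 [ 2  2  2  0  0  0  0  0  1  2  2  7 14 15  8  2  0  0  5  1  0  2  1  0
   2  0  0  0]
 [ 0  1  2  2  1  0  1  0  1  1  4  9 13 10  4  1  2  2  2  1  1  0  2  2
   2 -1  0  0]
 [ 2  3  2  2  1  0  1  1  1  3  6  7  6  3  0  2  1  0  1  1  0  2  0  0
   0  1 -1  1]
 [ 1  1  2  2  2  0  0  1  6  6  5  4  2  0  1  0  1  0  0  0  0  0  0  0
   0  0  0  0]
 [ 2  2  2  1  1  0  0 10 30 24  6  2  1  0  0  0  1 -1  0  0  1  0  0  0
   0 -1  1  0]
 [ 3  2  2  1  1  1  6 34 76 57 12  0  0 -1  1  0  0  0 -1  1  0  1  0  1
   2  0  0  0]
 [ 2  2  2  2  1  2  6 38 76 51 10 -1  0  0  0  0  0 -1  0  0  0  0  1  0
   1  0  0  0]
 [ 2  2  2  1  1  1  2 11 26 18  3  1  0  0 -1  1  0  1 -1  0  0  0  0  0
   1  0  1  0]
 [ 2  2  1  2  2  1  1  1  3  1  0  0  0  0  0  0  0  1  0  0  1  0  0  0
   1  0  0  0]
 [ 2  1  2  0  1  1  0  0  1  0  2  2  1  0  0  0  0 -1  0 -1 -1  1  0  0
   1  1  2  2]
 [ 2  2  2  1  1
[... 8544 characters left out ...]
  6  11   5   4   3   2   2   4  11  11  10  13  47  91  71  28   4   4
    3   3   4   6  10   5   0   1   0   1]
 [  3   7  10   5   3   2   2   2   2   5  13  14  26  44  36   5   2   4
    5   5   5   9   7   2  -1   1   0   0]
 [  2   2   6   9   4   4   3   3   2   3   6  13  14  19  19   4   3   4
   11  11  10   8   3  -1   0   1   0   0]
 [  1   1   2   7   8   8   4   6   5   4   4   9   9  11  11  10  10   9
    9   6   4   1  -1  -1   0   1   0   0]
 [  2   1   1   2   3   4   7   8   8   8   8   8   7   8   6   7   8   7
    5   0  -2  -2  -2  -3   0   1   0   0]
 [  1   0  -1  -2  -2  -1   0   2   3   3   3   4   3   3   2   2   2  -1
   -1  -2  -2  -1  -2  -1   0   1   0   0]]
```

View pics/side4.png

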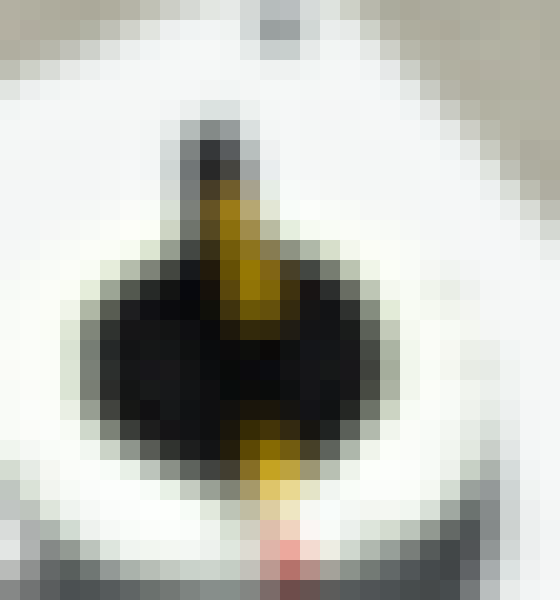

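```bash
cat > off.py <<'E'
from h import *
import pickle,sys
def cen(w,x0,x1,y0,y1,thr):
    Y,X=np.mgrid[y0:y1+1,x0:x1+1]; s=np.clip(w[y0:y1+1,x0:x1+1]-thr,0,None); return np.array([(s*X).sum(),(s*Y).sum()])/s.sum()
b=np.deg2rad(float(sys.argv[2])); t=np.array([-np.sin(b),np.cos(b)]); d=np.array([np.cos(b),np.sin(b)])
A=np.array([.4897,-.0966])
for n in('top','side'):
    c=pickle.load(open(n+sys.argv[1]+'.pkl','rb'));p=c['pixels'].astype(float); rg=p[...,0]-p[...,1]; gb=p[...,1]-p[...,2]
    if n=='top': y=cen(gb,319,326,203,207,5); r=cen(rg,317,323,206,209,4); s=cen(gb,324,333,192,199,5)
    else: y=cen(gb,325,329,211,214,12); r=cen(rg,326,330,216,219,4); s=cen(gb,324,328,199,205,12)
    P=onplane(c,[y],.062)[0]; S=onplane(c,[s],.096)[0]
    print(n,'tip px',y.round(2),'red',r.round(2),'stripe',s.round(2))
    print('  stripe r,perp mm',(1e3*d@(S[:2]-A)).round(2),(1e3*t@(S[:2]-A)).round(2),'tip',(1e3*d@(P[:2]-A)).round(2),(1e3*t@(P[:2]-A)).round(2))
    for z in(.057,.060,.064):
        Q=onplane(c,[r],z)[0]; print('  mark z',z,'r,perp',(1e3*d@(Q[:2]-A)).round(2),(1e3*t@(Q[:2]-A)).round(2))
E
python3 off.py 4 137.27
```

```text
top tip px [322.72 204.21] red [320.19 207.46] stripe [328.93 196.3 ]
  stripe r,perp mm 10.18 -0.98 tip 36.81 -0.76
  mark z 0.057 r,perp 48.59 -0.24
  mark z 0.06 r,perp 48.74 -0.12
  mark z 0.064 r,perp 48.93 0.03
side tip px [327.17 212.77] red [327.88 217.52] stripe [325.83 202.45]
  stripe r,perp mm 14.37 -0.07 tip 33.16 1.04
  mark z 0.057 r,perp 52.17 -0.21
  mark z 0.06 r,perp 54.99 -0.8
  mark z 0.064 r,perp 58.76 -1.58
```

In the top view the mark sits +0.6 mm off the pointer line, and in the side view -1.2 mm. The two average to near zero, so the dial is within about 1° and stays as it is. Now I'll go down on the sleeve.

Call:
{"op": "play_rows", "data": {"hand": [0.5, 0.5, 0.5, 0.5, 0.5, 0.5, 0.5, 0.5, 0.5, 0.5], "delta_pos": [[0, 0, -10], [0, 0, -12], [0, 0, -12], [0, 0, -12], [0, 0, -10], [0, 0, -10], [0, 0, -6], [0, 0, -4], [0, 0, 0], [0, 0, 0]], "turn": [0, 0, 0, 0, 0, 0, 0, 0, 0, 0]}}

```text
time: 8.65
eef_pos: [0.5234, 0.0764, 0.1229]
ee_rot: [[0.881, 0.474, 0.0], [0.474, -0.881, 0.0], [0.0, 0.0, -1.0]]
contact_force: [-0.7, 0.3, 0.5]
gripper_width: 0.5
```

```bash
python3 st.py
python3 - <<'E'
from meas import *
import pickle
for n,b in(('top',(140,215,235,330)),('side',(165,255,250,350))):
    c=manip.camera(n);pickle.dump(c,open(n+'5.pkl','wb'));y0,y1,x0,x1=b
    cv2.imwrite('pics/%s5.png'%n,cv2.resize(np.clip(c['pixels'][y0:y1,x0:x1,::-1]*1.2,0,255).astype('uint8'),None,fx=6,fy=6,interpolation=cv2.INTER_CUBIC))
E
```

```text
t 8.65 tcp [523.4  76.4 122.9] yaw_y -61.71 tilt [ 0.  0. -1.] F [-0.7  0.3  0.5] M [-0.01 -0.05  0.03] w 0.5 q [-0.16  0.58 -0.04  1.91  0.03  0.65 -1.3 ]
```

View pics/side5.png

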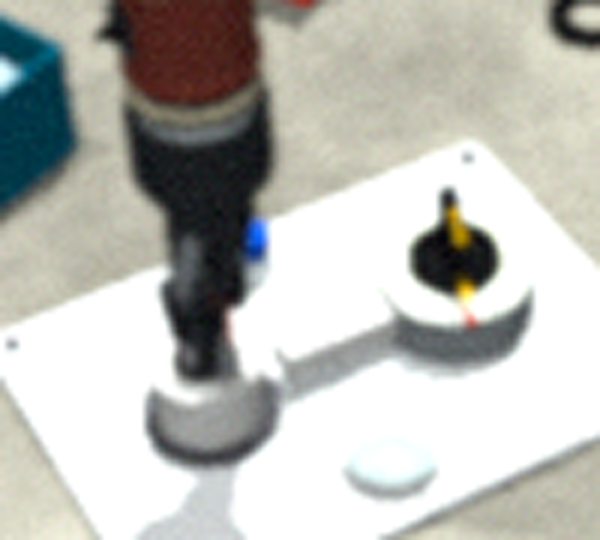

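View pics/top5.png

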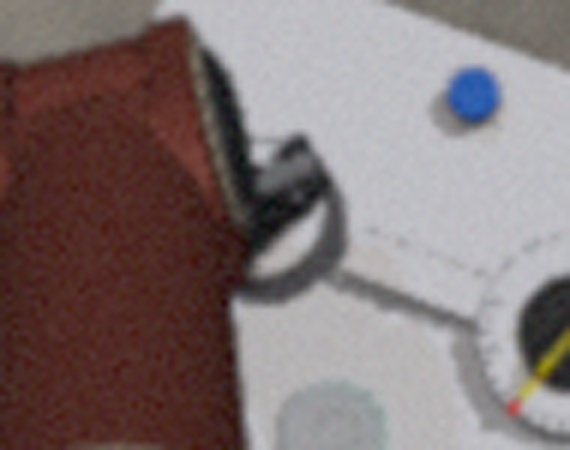

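The sleeve's red edge shows between the fingers, at about (228,325) in the side zoom. Closing now.

Call:
{"op": "play_rows", "data": {"hand": [0.65, 0.8, 1, 1, 1, 1, 1, 1, 1, 1], "delta_pos": [[0, 0, 0], [0, 0, 0], [0, 0, 0], [0, 0, 0], [0, 0, 0], [0, 0, 0], [0, 0, 0], [0, 0, 0], [0, 0, 0], [0, 0, 0]], "turn": [0, 0, 0, 0, 0, 0, 0, 0, 0, 0]}}

```text
time: 9.58
eef_pos: [0.5236, 0.0763, 0.1229]
ee_rot: [[0.881, 0.474, 0.001], [0.474, -0.881, 0.0], [0.001, 0.0, -1.0]]
contact_force: [1.8, -0.4, 1.1]
gripper_width: 0.168
```

```bash
cat > fz.py <<'E'
# averaged force + side hub view; usage fz.py tag
from meas import *
import pickle,sys
F=[];L=[]
for i in range(6):
    c=manip.camera('side');L.append(c);s=manip.sense();F.append(s['contact_force'])
F=np.array(F);print('t',round(s['time'],2),'tcp',(s['eef_pos']*1000).round(1),'F',F.mean(0).round(2),'sd',F.std(0).round(2),'w',round(s['gripper_width'],3),'bearing',np.rad2deg(np.arctan2(*(s['eef_pos'][:2]-BOSS)[::-1])).round(1),'r',(1000*np.hypot(*(s['eef_pos'][:2]-BOSS))).round(1))
c['pixels']=np.mean([l['pixels'].astype(float) for l in L],0); c['depth']=np.median([l['depth'] for l in L],0)
Y,X=np.mgrid[200:245:1,262:312:1]; uv=np.c_[X.ravel(),Y.ravel()]
W=dpt(c,uv); W[:,2]*=1000
rr=1000*np.hypot(*(W[:,:2]-BOSS).T)
k=(rr<16)&(W[:,2]>75)&(W[:,2]<112); print('hub px',k.sum(),'z med',np.median(W[k,2]).round(2) if k.any() else None, 'mean',W[k,2].mean().round(2) if k.any() else None)
pickle.dump(c,open('side_%s.pkl'%sys.argv[1],'wb'))
cv2.imwrite('pics/s_%s.png'%sys.argv[1],cv2.resize(np.clip(c['pixels'][165:255,250:350,::-1]*1.1,0,255).astype('uint8'),None,fx=6,fy=6,interpolation=cv2.INTER_CUBIC))
E
python3 fz.py a
```

```text
t 9.88 tcp [523.5  76.4 122.9] F [ 1.74 -0.58  0.3 ] sd [0.34 0.62 0.38] w 0.172 bearing 153.6 r 35.1
hub px 6 z med 77.44 mean 80.76
```

The sleeve is gripped, with the opening at 0.17. I'll work out the circle steps.

```bash
cat > arc.py <<'E'
import numpy as np,sys
# arc.py cx cy r a0 a1 n  (mm, deg), fixed on absolute circle; a0 start
cx,cy,r,a0,a1=map(float,sys.argv[1:6]); n=int(sys.argv[6])
a=np.deg2rad(np.linspace(a0,a1,n+1)); P=np.c_[r*np.cos(a),r*np.sin(a)]
R=P.round(1); print([[round(float(x),1),round(float(y),1),0] for x,y in np.diff(R,axis=0)],'end',(R[-1]+[cx,cy]))
E
python3 arc.py 555 60.7 35 153.6 193.6 9;python3 arc.py 555 60.7 35 193.6 203.6 6
```

```text
[[-1.2, -2.5, 0], [-0.9, -2.6, 0], [-0.7, -2.6, 0], [-0.5, -2.7, 0], [-0.3, -2.7, 0], [-0.1, -2.7, 0], [0.1, -2.7, 0], [0.3, -2.7, 0], [0.6, -2.6, 0]] end [521.   52.5]
[[0.2, -1.0, 0], [0.3, -1.0, 0], [0.3, -1.0, 0], [0.4, -0.9, 0], [0.3, -1.0, 0], [0.4, -0.9, 0]] end [522.9  46.7]
```

Call:
{"op": "play_rows", "data": {"hand": [1, 1, 1, 1, 1, 1, 1, 1, 1, 1], "delta_pos": [[-1.2, -2.5, 0], [-0.9, -2.6, 0], [-0.7, -2.6, 0], [-0.5, -2.7, 0], [-0.3, -2.7, 0], [-0.1, -2.7, 0], [0.1, -2.7, 0], [0.3, -2.7, 0], [0.6, -2.6, 0], [0, 0, 0]], "turn": [0, 0, 0, 0, 0, 0, 0, 0, 0, 0]}}

```text
time: 10.72
eef_pos: [0.5201, 0.0515, 0.1226]
ee_rot: [[0.881, 0.473, -0.001], [0.473, -0.881, -0.001], [-0.002, 0.0, -1.0]]
contact_force: [0.1, 1.5, 0.8]
gripper_width: 0.17
```

```bash
python3 fz.py b
```

```text
t 11.02 tcp [520.1  51.6 122.6] F [1.4  0.9  0.14] sd [0.55 0.57 0.56] w 0.171 bearing -165.4 r 36.1
hub px 57 z med 100.07 mean 96.35
```

View pics/s_b.png

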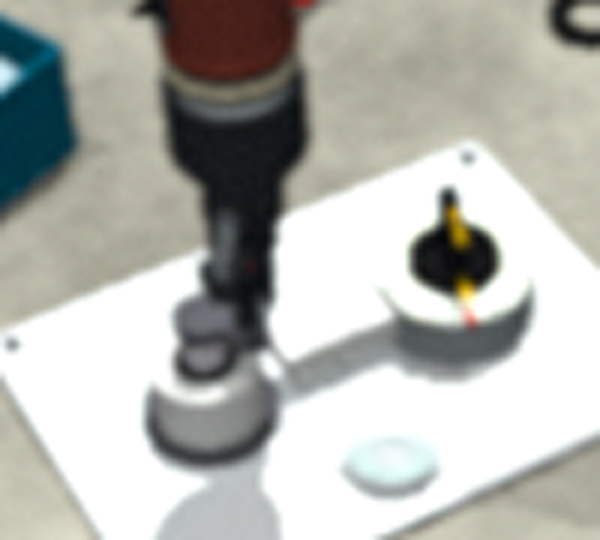

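The hub is now visible, at (207,320) in the zoom, with its top at 100 mm. I'll go on in small steps and watch hub height and force.

```bash
for a in 194.5 206.5 218.5 230.5 242.5 254.5; do python3 arc.py 554.7 60.5 35.2 $a $(python3 -c "print($a+12)") 9; done
```

```text
[[0.2, -0.8, 0], [0.3, -0.8, 0], [0.2, -0.8, 0], [0.3, -0.7, 0], [0.3, -0.8, 0], [0.3, -0.8, 0], [0.3, -0.7, 0], [0.3, -0.8, 0], [0.4, -0.7, 0]] end [523.2  44.8]
[[0.4, -0.7, 0], [0.4, -0.8, 0], [0.4, -0.7, 0], [0.4, -0.7, 0], [0.4, -0.7, 0], [0.5, -0.6, 0], [0.5, -0.7, 0], [0.4, -0.7, 0], [0.6, -0.6, 0]] end [527.2  38.6]
[[0.5, -0.6, 0], [0.5, -0.7, 0], [0.5, -0.6, 0], [0.6, -0.6, 0], [0.6, -0.6, 0], [0.6, -0.5, 0], [0.6, -0.6, 0], [0.6, -0.5, 0], [0.6, -0.6, 0]] end [532.3  33.3]
[[0.6, -0.5, 0], [0.7, -0.5, 0], [0.7, -0.5, 0], [0.6, -0.4, 0], [0.7, -0.5, 0], [0.7, -0.4, 0], [0.7, -0.4, 0], [0.7, -0.4, 0], [0.7, -0.4, 0]] end [538.4  29.3]
[[0.8, -0.4, 0], [0.7, -0.3, 0], [0.8, -0.4, 0], [0.7, -0.3, 0], [0.8, -0.3, 0], [0.7, -0.3, 0], [0.8, -0.2, 0], [0.8, -0.3, 0], [0.8, -0.2, 0]] end [545.3  26.6]
[[0.8, -0.2, 0], [0.8, -0.2, 0], [0.8, -0.2, 0], [0.8, -0.1, 0], [0.8, -0.2, 0], [0.8, -0.1, 0], [0.8, -0.1, 0], [0.8, -0.1, 0], [0.9, 0.0, 0]] end [552.6  25.4]
```

Call:
{"op": "play_rows", "data": {"hand": [1, 1, 1, 1, 1, 1, 1, 1, 1, 1], "delta_pos": [[0.3, -0.8, 0], [0.4, -0.8, 0], [0.3, -0.8, 0], [0.4, -0.7, 0], [0.3, -0.7, 0], [0.3, -0.7, 0], [0.4, -0.7, 0], [0.4, -0.7, 0], [0.4, -0.7, 0], [0, 0, 0]], "turn": [0, 0, 0, 0, 0, 0, 0, 0, 0, 0]}}

```text
time: 11.85
eef_pos: [0.5224, 0.045, 0.1223]
ee_rot: [[0.881, 0.473, -0.003], [0.473, -0.881, -0.001], [-0.003, -0.001, -1.0]]
contact_force: [-5.1, 0.9, 0.0]
gripper_width: 0.167
```

```bash
python3 fz.py c
```

```text
t 12.15 tcp [522.4  45.  122.4] F [-4.97  0.9   0.11] sd [0.46 0.33 0.16] w 0.171 bearing -154.3 r 36.2
hub px 62 z med 100.57 mean 95.64
```

The unforced points fit a centre near (554.2, 59.4), so I'll use that.

```bash
sed -i 's/^BOSS=.*/BOSS=np.array([.5542,.0594]); DIAL=C-.085*LY/' meas.py; for a in 204.3 216.3 228.3 240.3 252.3 264.3 276.3 288.3 300.3 312.3; do python3 arc.py 554.2 59.4 35 $a $(python3 -c "print($a+12)") 9; done
```

```text
[[0.3, -0.7, 0], [0.4, -0.8, 0], [0.4, -0.7, 0], [0.4, -0.7, 0], [0.4, -0.7, 0], [0.4, -0.7, 0], [0.5, -0.7, 0], [0.4, -0.7, 0], [0.5, -0.6, 0]] end [526.   38.7]
[[0.5, -0.7, 0], [0.5, -0.6, 0], [0.5, -0.6, 0], [0.5, -0.7, 0], [0.6, -0.6, 0], [0.6, -0.5, 0], [0.5, -0.6, 0], [0.6, -0.6, 0], [0.6, -0.5, 0]] end [530.9  33.3]
[[0.6, -0.6, 0], [0.7, -0.5, 0], [0.6, -0.5, 0], [0.6, -0.5, 0], [0.7, -0.5, 0], [0.7, -0.4, 0], [0.7, -0.5, 0], [0.7, -0.4, 0], [0.7, -0.4, 0]] end [536.9  29. ]
[[0.7, -0.4, 0], [0.7, -0.4, 0], [0.7, -0.3, 0], [0.8, -0.4, 0], [0.7, -0.3, 0], [0.8, -0.3, 0], [0.7, -0.3, 0], [0.8, -0.3, 0], [0.8, -0.2, 0]] end [543.6  26.1]
[[0.7, -0.3, 0], [0.8, -0.2, 0], [0.8, -0.2, 0], [0.8, -0.2, 0], [0.8, -0.2, 0], [0.8, -0.1, 0], [0.8, -0.1, 0], [0.8, -0.1, 0], [0.8, -0.1, 0]] end [550.7  24.6]
[[0.8, -0.1, 0], [0.8, -0.1, 0], [0.9, 0.0, 0], [0.8, 0.0, 0], [0.8, 0.0, 0], [0.8, 0.0, 0], [0.8, 0.1, 0], [0.8, 0.0, 0], [0.8, 0.1, 0]] end [558.   24.6]
[[0.8, 0.1, 0], [0.9, 0.1, 0], [0.8, 0.2, 0], [0.8, 0.1, 0], [0.8, 0.2, 0], [0.7, 0.2, 0], [0.8, 0.2, 0], [0.8, 0.2, 0], [0.8, 0.3, 0]] end [565.2  26.2]
[[0.8, 0.2, 0], [0.7, 0.3, 0], [0.8, 0.3, 0], [0.7, 0.3, 0], [0.8, 0.4, 0], [0.7, 0.3, 0], [0.7, 0.4, 0], [0.8, 0.4, 0], [0.7, 0.4, 0]] end [571.9  29.2]
[[0.7, 0.4, 0], [0.6, 0.4, 0], [0.7, 0.5, 0], [0.7, 0.5, 0], [0.6, 0.4, 0], [0.7, 0.5, 0], [0.6, 0.5, 0], [0.6, 0.6, 0], [0.7, 0.5, 0]] end [577.8  33.5]
[[0.6, 0.6, 0], [0.5, 0.5, 0], [0.6, 0.6, 0], [0.6, 0.6, 0], [0.5, 0.6, 0], [0.5, 0.6, 0], [0.5, 0.7, 0], [0.5, 0.6, 0], [0.5, 0.7, 0]] end [582.6  39. ]
```

Call:
{"op": "play_rows", "data": {"hand": [1, 1, 1, 1, 1, 1, 1, 1, 1, 1], "delta_pos": [[0.3, -0.8, 0], [0.3, -0.8, 0], [0.4, -0.7, 0], [0.4, -0.7, 0], [0.4, -0.7, 0], [0.4, -0.7, 0], [0.4, -0.7, 0], [0.5, -0.7, 0], [0.5, -0.6, 0], [0, 0, 0]], "turn": [0, 0, 0, 0, 0, 0, 0, 0, 0, 0]}}

```text
time: 12.98
eef_pos: [0.5264, 0.0382, 0.1225]
ee_rot: [[0.881, 0.473, -0.002], [0.473, -0.881, -0.002], [-0.003, 0.0, -1.0]]
contact_force: [-4.5, -1.4, -0.1]
gripper_width: 0.172
```

```bash
python3 fz.py d
```

```text
t 13.28 tcp [526.4  38.3 122.5] F [-5.45 -0.49  0.3 ] sd [0.56 0.46 0.34] w 0.169 bearing -142.8 r 34.9
hub px 69 z med 100.66 mean 96.22
```

Call:
{"op": "play_rows", "data": {"hand": [1, 1, 1, 1, 1, 1, 1, 1, 1, 1], "delta_pos": [[0.3, -0.9, 0], [0.4, -0.7, 0], [0.4, -0.7, 0], [0.4, -0.7, 0], [0.5, -0.6, 0], [0.6, -0.6, 0], [0.5, -0.6, 0], [0.6, -0.6, 0], [0.6, -0.5, 0], [0, 0, 0]], "turn": [0, 0, 0, 0, 0, 0, 0, 0, 0, 0]}}

```text
time: 14.12
eef_pos: [0.5316, 0.0327, 0.1227]
ee_rot: [[0.881, 0.473, -0.0], [0.473, -0.881, -0.001], [-0.001, 0.001, -1.0]]
contact_force: [-4.5, -0.9, 0.3]
gripper_width: 0.167
```

```bash
python3 fz.py e
```

```text
t 14.42 tcp [531.6  32.8 122.8] F [-4.68 -2.25 -0.15] sd [0.25 0.36 0.31] w 0.173 bearing -130.3 r 34.9
hub px 63 z med 101.1 mean 96.4
```

Call:
{"op": "play_rows", "data": {"hand": [1, 1, 1, 1, 1, 1, 1, 1, 1, 1], "delta_pos": [[0.4, -0.7, 0], [0.5, -0.6, 0], [0.5, -0.6, 0], [0.6, -0.6, 0], [0.6, -0.6, 0], [0.7, -0.5, 0], [0.7, -0.5, 0], [0.7, -0.5, 0], [0.7, -0.4, 0], [0, 0, 0]], "turn": [0, 0, 0, 0, 0, 0, 0, 0, 0, 0]}}

```text
time: 15.25
eef_pos: [0.5377, 0.0285, 0.1229]
ee_rot: [[0.881, 0.474, 0.001], [0.474, -0.881, 0.0], [0.001, 0.001, -1.0]]
contact_force: [-3.3, -1.4, -0.3]
gripper_width: 0.169
```

```bash
python3 fz.py f
```

```text
t 15.55 tcp [537.6  28.6 123. ] F [-3.16 -1.17  0.26] sd [0.53 0.41 0.46] w 0.169 bearing -118.2 r 35.0
hub px 64 z med 101.28 mean 96.79
```

View pics/s_f.png

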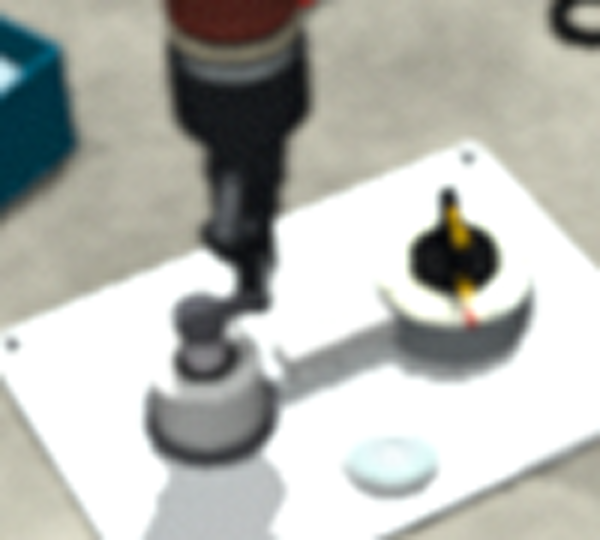

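The hub and crank arm show clearly at (205,320) in the zoom, still raised at 101.3 mm. The crank is about 91° back, so I'll continue.

Call:
{"op": "play_rows", "data": {"hand": [1, 1, 1, 1, 1, 1, 1, 1, 1, 1], "delta_pos": [[0.7, -0.5, 0], [0.7, -0.4, 0], [0.7, -0.4, 0], [0.8, -0.4, 0], [0.7, -0.4, 0], [0.8, -0.3, 0], [0.7, -0.3, 0], [0.8, -0.3, 0], [0.8, -0.2, 0], [0, 0, 0]], "turn": [0, 0, 0, 0, 0, 0, 0, 0, 0, 0]}}

```text
time: 16.38
eef_pos: [0.5443, 0.0257, 0.1229]
ee_rot: [[0.88, 0.474, 0.001], [0.474, -0.88, 0.0], [0.001, 0.0, -1.0]]
contact_force: [-2.9, 1.5, 1.3]
gripper_width: 0.172
```

```bash
python3 fz.py g
```

```text
t 16.68 tcp [544.3  25.7 123. ] F [-2.17  1.04  0.2 ] sd [0.47 0.38 0.33] w 0.166 bearing -106.4 r 35.1
hub px 63 z med 101.74 mean 96.8
```

Call:
{"op": "play_rows", "data": {"hand": [1, 1, 1, 1, 1, 1, 1, 1, 1, 1], "delta_pos": [[0.7, -0.2, 0], [0.8, -0.2, 0], [0.8, -0.2, 0], [0.8, -0.2, 0], [0.8, -0.1, 0], [0.8, -0.1, 0], [0.8, -0.1, 0], [0.8, -0.1, 0], [0.8, -0.1, 0], [0, 0, 0]], "turn": [0, 0, 0, 0, 0, 0, 0, 0, 0, 0]}}

```text
time: 17.52
eef_pos: [0.5512, 0.0244, 0.1228]
ee_rot: [[0.88, 0.474, 0.001], [0.474, -0.88, 0.0], [0.001, 0.0, -1.0]]
contact_force: [-1.4, 2.7, 0.3]
gripper_width: 0.168
```

```bash
python3 fz.py h
```

```text
t 17.82 tcp [551.2  24.3 122.9] F [-2.04  2.82  0.06] sd [0.53 0.23 0.43] w 0.167 bearing -94.9 r 35.2
hub px 71 z med 101.73 mean 96.27
```

Call:
{"op": "play_rows", "data": {"hand": [1, 1, 1, 1, 1, 1, 1, 1, 1, 1], "delta_pos": [[0.8, 0, 0], [0.8, 0, 0], [0.8, 0, 0], [0.8, 0.1, 0], [0.8, 0.1, 0], [0.8, 0.1, 0], [0.8, 0.1, 0], [0.8, 0.1, 0], [0.8, 0.1, 0], [0, 0, 0]], "turn": [0, 0, 0, 0, 0, 0, 0, 0, 0, 0]}}

```text
time: 18.65
eef_pos: [0.5583, 0.0245, 0.1228]
ee_rot: [[0.881, 0.474, 0.0], [0.474, -0.881, -0.0], [0.0, 0.0, -1.0]]
contact_force: [-3.4, 1.1, 0.6]
gripper_width: 0.173
```

```bash
python3 fz.py i
```

```text
t 18.95 tcp [558.4  24.5 122.9] F [-2.61  1.55  0.36] sd [0.99 0.65 0.44] w 0.171 bearing -83.1 r 35.1
hub px 65 z med 101.98 mean 96.93
```

Call:
{"op": "play_rows", "data": {"hand": [1, 1, 1, 1, 1, 1, 1, 1, 1, 1], "delta_pos": [[0.8, 0.1, 0], [0.8, 0.1, 0], [0.8, 0.2, 0], [0.8, 0.2, 0], [0.8, 0.2, 0], [0.8, 0.2, 0], [0.8, 0.2, 0], [0.7, 0.3, 0], [0.7, 0.3, 0], [0, 0, 0]], "turn": [0, 0, 0, 0, 0, 0, 0, 0, 0, 0]}}

```text
time: 19.78
eef_pos: [0.565, 0.0261, 0.1227]
ee_rot: [[0.881, 0.474, -0.0], [0.474, -0.881, -0.001], [-0.001, 0.0, -1.0]]
contact_force: [-1.7, -0.2, 0.3]
gripper_width: 0.172
```

```bash
python3 fz.py j
```

```text
t 20.08 tcp [565.   26.1 122.8] F [-2.05 -1.05 -0.48] sd [0.45 0.26 0.14] w 0.173 bearing -72.0 r 35.1
hub px 54 z med 94.58 mean 93.34
```

The crank dropped: the hub top went from 102.0 to 94.6 mm and Fz changed by about -0.8 N. It happened between bearings 277° and 288°. Now one full turn forward, clockwise, from here.

```bash
for i in 0 1 2 3 4 5 6 7 8; do python3 arc.py 554.2 59.4 35.1 $((288-40*i)) $((248-40*i)) 10; done
```

```text
[[-2.3, -0.7, 0], [-2.4, -0.5, 0], [-2.4, -0.3, 0], [-2.5, -0.2, 0], [-2.4, 0.0, 0], [-2.5, 0.2, 0], [-2.4, 0.3, 0], [-2.4, 0.5, 0], [-2.3, 0.7, 0], [-2.3, 0.9, 0]] end [541.1  26.9]
[[-2.3, 1.0, 0], [-2.2, 1.1, 0], [-2.0, 1.3, 0], [-2.0, 1.4, 0], [-1.9, 1.6, 0], [-1.7, 1.7, 0], [-1.7, 1.8, 0], [-1.5, 2.0, 0], [-1.4, 2.0, 0], [-1.2, 2.1, 0]] end [523.2  42.9]
[[-1.1, 2.2, 0], [-0.9, 2.3, 0], [-0.7, 2.3, 0], [-0.6, 2.4, 0], [-0.5, 2.4, 0], [-0.2, 2.5, 0], [-0.1, 2.4, 0], [0.1, 2.4, 0], [0.2, 2.5, 0], [0.5, 2.4, 0]] end [519.9  66.7]
[[0.6, 2.4, 0], [0.7, 2.3, 0], [0.9, 2.3, 0], [1.1, 2.2, 0], [1.2, 2.1, 0], [1.4, 2.0, 0], [1.5, 2.0, 0], [1.7, 1.8, 0], [1.7, 1.7, 0], [1.9, 1.6, 0]] end [532.6  87.1]
[[2.0, 1.4, 0], [2.1, 1.3, 0], [2.1, 1.1, 0], [2.3, 1.0, 0], [2.3, 0.9, 0], [2.3, 0.7, 0], [2.4, 0.5, 0], [2.4, 0.3, 0], [2.5, 0.2, 0], [2.4, 0.0, 0]] end [555.4  94.5]
[[2.5, -0.2, 0], [2.4, -0.3, 0], [2.4, -0.5, 0], [2.3, -0.7, 0], [2.3, -0.9, 0], [2.3, -1.0, 0], [2.2, -1.1, 0], [2.0, -1.3, 0], [2.0, -1.4, 0], [1.9, -1.6, 0]] end [577.7  85.5]
[[1.7, -1.7, 0], [1.7, -1.8, 0], [1.5, -2.0, 0], [1.4, -2.0, 0], [1.2, -2.1, 0], [1.1, -2.2, 0], [0.9, -2.3, 0], [0.7, -2.3, 0], [0.6, -2.4, 0], [0.5, -2.4, 0]] end [589.   64.3]
[[0.2, -2.5, 0], [0.1, -2.4, 0], [-0.1, -2.4, 0], [-0.2, -2.5, 0], [-0.5, -2.4, 0], [-0.6, -2.4, 0], [-0.7, -2.3, 0], [-0.9, -2.3, 0], [-1.1, -2.2, 0], [-1.2, -2.1, 0]] end [584.   40.8]
[[-1.4, -2.0, 0], [-1.5, -2.0, 0], [-1.7, -1.8, 0], [-1.7, -1.7, 0], [-1.9, -1.6, 0], [-2.0, -1.4, 0], [-2.0, -1.3, 0], [-2.2, -1.1, 0], [-2.3, -1.0, 0], [-2.3, -0.9, 0]] end [565.  26.]
```

View pics/s_j.png

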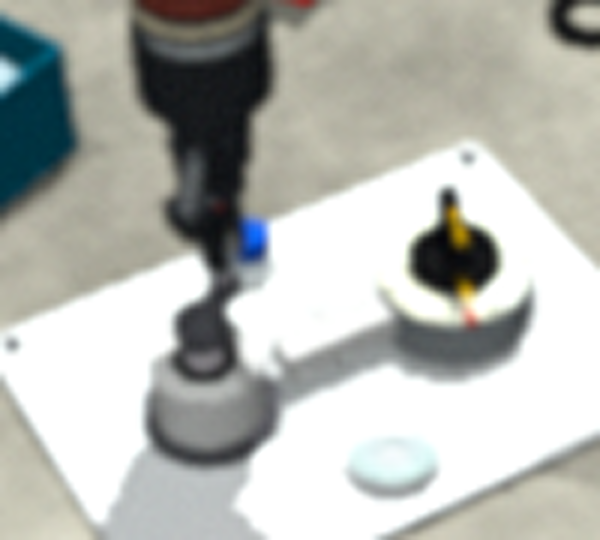

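The hub now visibly sits lower, its neck shortened at (205,345) in the zoom. Turning forward.

Call:
{"op": "play_rows", "data": {"hand": [1, 1, 1, 1, 1, 1, 1, 1, 1, 1], "delta_pos": [[-2.3, -0.7, 0], [-2.4, -0.5, 0], [-2.4, -0.3, 0], [-2.5, -0.2, 0], [-2.4, 0.0, 0], [-2.5, 0.2, 0], [-2.4, 0.3, 0], [-2.4, 0.5, 0], [-2.3, 0.7, 0], [-2.3, 0.9, 0]], "turn": [0, 0, 0, 0, 0, 0, 0, 0, 0, 0]}}

```text
time: 20.92
eef_pos: [0.5405, 0.0272, 0.1227]
ee_rot: [[0.881, 0.474, -0.001], [0.474, -0.881, -0.0], [-0.001, 0.0, -1.0]]
contact_force: [2.2, -1.9, -0.9]
gripper_width: 0.169
```

```bash
python3 fz.py k
```

```text
t 21.22 tcp [539.7  27.6 122.3] F [-0.48 -2.52 -0.8 ] sd [0.78 0.57 0.3 ] w 0.171 bearing -114.5 r 35.0
hub px 59 z med 93.47 mean 92.28
```

Call:
{"op": "play_rows", "data": {"hand": [1, 1, 1, 1, 1, 1, 1, 1, 1, 1], "delta_pos": [[-2.2, 0.9, 0], [-2.2, 1.1, 0], [-2.0, 1.2, 0], [-2.0, 1.4, 0], [-1.9, 1.5, 0], [-1.7, 1.7, 0], [-1.7, 1.8, 0], [-1.5, 1.9, 0], [-1.4, 2.0, 0], [-1.2, 2.1, 0]], "turn": [0, 0, 0, 0, 0, 0, 0, 0, 0, 0]}}

```text
time: 22.05
eef_pos: [0.523, 0.0436, 0.1228]
ee_rot: [[0.88, 0.474, -0.0], [0.474, -0.88, 0.0], [-0.0, -0.0, -1.0]]
contact_force: [0.1, -3.0, -0.4]
gripper_width: 0.17
```

```bash
python3 fz.py l
```

```text
t 22.35 tcp [522.7  44.2 122.6] F [-0.85 -0.74 -0.66] sd [0.54 0.62 0.16] w 0.171 bearing -154.3 r 35.0
hub px 50 z med 92.71 mean 92.36
```

Call:
{"op": "play_rows", "data": {"hand": [1, 1, 1, 1, 1, 1, 1, 1, 1, 1], "delta_pos": [[-0.9, 2.0, 0], [-0.8, 2.1, 0], [-0.7, 2.2, 0], [-0.5, 2.2, 0], [-0.4, 2.3, 0], [-0.2, 2.4, 0], [-0.1, 2.3, 0], [0.1, 2.3, 0], [0.3, 2.4, 0], [0.5, 2.3, 0]], "turn": [0, 0, 0, 0, 0, 0, 0, 0, 0, 0]}}

```text
time: 23.18
eef_pos: [0.5199, 0.0661, 0.1226]
ee_rot: [[0.88, 0.474, -0.002], [0.474, -0.88, 0.0], [-0.001, -0.001, -1.0]]
contact_force: [-2.9, -2.4, -0.4]
gripper_width: 0.165
```

```bash
python3 fz.py m
```

```text
t 23.48 tcp [520.1  66.9 122.7] F [-2.66  0.14 -0.53] sd [0.4  0.7  0.49] w 0.172 bearing 167.6 r 34.9
hub px 23 z med 91.6 mean 91.28
```

Call:
{"op": "play_rows", "data": {"hand": [1, 1, 1, 1, 1, 1, 1, 1, 1, 1], "delta_pos": [[0.5, 2.4, 0], [0.6, 2.3, 0], [0.9, 2.3, 0], [1.0, 2.2, 0], [1.2, 2.1, 0], [1.3, 2.0, 0], [1.5, 2.0, 0], [1.6, 1.8, 0], [1.7, 1.7, 0], [1.9, 1.6, 0]], "turn": [0, 0, 0, 0, 0, 0, 0, 0, 0, 0]}}

```text
time: 24.32
eef_pos: [0.5329, 0.087, 0.1228]
ee_rot: [[0.88, 0.475, -0.0], [0.475, -0.88, 0.001], [0.0, -0.001, -1.0]]
contact_force: [-4.9, 1.8, -0.5]
gripper_width: 0.168
```

```bash
python3 fz.py n
```

```text
t 24.62 tcp [533.7  87.5 123.2] F [-2.76  3.63 -0.76] sd [0.54 1.05 0.69] w 0.169 bearing 126.2 r 34.8
hub px 13 z med 90.33 mean 89.35
```

Call:
{"op": "play_rows", "data": {"hand": [1, 1, 1, 1, 1, 1, 1, 1, 1, 1], "delta_pos": [[1.7, 1.5, 0], [1.9, 1.3, 0], [2.0, 1.2, 0], [2.1, 1.0, 0], [2.2, 0.9, 0], [2.3, 0.7, 0], [2.4, 0.5, 0], [2.4, 0.3, 0], [2.4, 0.2, 0], [2.4, 0.0, 0]], "turn": [0, 0, 0, 0, 0, 0, 0, 0, 0, 0]}}

```text
time: 25.45
eef_pos: [0.5554, 0.0942, 0.123]
ee_rot: [[0.88, 0.474, 0.001], [0.474, -0.88, 0.001], [0.002, -0.0, -1.0]]
contact_force: [-2.6, 3.4, -1.0]
gripper_width: 0.172
```

```bash
python3 fz.py o
```

```text
t 25.75 tcp [556.2  94.1 123.4] F [ 0.15  4.67 -0.99] sd [0.69 0.49 0.25] w 0.171 bearing 86.6 r 34.8
hub px 51 z med 90.11 mean 90.03
```

Call:
{"op": "play_rows", "data": {"hand": [1, 1, 1, 1, 1, 1, 1, 1, 1, 1], "delta_pos": [[2.3, 0.1, 0], [2.3, -0.1, 0], [2.4, -0.4, 0], [2.3, -0.6, 0], [2.3, -0.8, 0], [2.2, -1.0, 0], [2.1, -1.1, 0], [2.0, -1.3, 0], [2.0, -1.4, 0], [1.9, -1.6, 0]], "turn": [0, 0, 0, 0, 0, 0, 0, 0, 0, 0]}}

```text
time: 26.58
eef_pos: [0.5774, 0.0854, 0.1231]
ee_rot: [[0.881, 0.474, 0.002], [0.474, -0.881, 0.0], [0.002, 0.0, -1.0]]
contact_force: [0.2, 4.4, -0.8]
gripper_width: 0.168
```

```bash
python3 fz.py p
```

```text
t 26.88 tcp [578.   84.8 123.3] F [ 2.82  3.67 -0.98] sd [0.96 0.28 0.25] w 0.176 bearing 46.9 r 34.8
hub px 52 z med 89.38 mean 88.95
```

Call:
{"op": "play_rows", "data": {"hand": [1, 1, 1, 1, 1, 1, 1, 1, 1, 1], "delta_pos": [[1.8, -1.4, 0], [1.7, -1.7, 0], [1.6, -1.9, 0], [1.4, -2.0, 0], [1.2, -2.1, 0], [1.1, -2.2, 0], [0.9, -2.2, 0], [0.8, -2.3, 0], [0.6, -2.3, 0], [0.4, -2.4, 0]], "turn": [0, 0, 0, 0, 0, 0, 0, 0, 0, 0]}}

```text
time: 27.72
eef_pos: [0.5888, 0.0643, 0.1231]
ee_rot: [[0.881, 0.474, 0.002], [0.474, -0.881, -0.0], [0.002, 0.001, -1.0]]
contact_force: [3.9, 3.4, -1.5]
gripper_width: 0.176
```

```bash
python3 fz.py q
```

```text
t 28.02 tcp [588.9  63.3 123. ] F [ 4.43  1.23 -1.18] sd [0.81 0.54 0.7 ] w 0.17 bearing 6.5 r 34.9
hub px 53 z med 88.51 mean 87.82
```

Call:
{"op": "play_rows", "data": {"hand": [1, 1, 1, 1, 1, 1, 1, 1, 1, 1], "delta_pos": [[0.4, -2.2, 0], [0.2, -2.3, 0], [0.0, -2.3, 0], [-0.2, -2.3, 0], [-0.4, -2.3, 0], [-0.6, -2.3, 0], [-0.7, -2.3, 0], [-0.9, -2.2, 0], [-1.1, -2.1, 0], [-1.2, -2.1, 0]], "turn": [0, 0, 0, 0, 0, 0, 0, 0, 0, 0]}}

```text
time: 28.85
eef_pos: [0.5839, 0.041, 0.1229]
ee_rot: [[0.881, 0.473, 0.001], [0.473, -0.881, -0.002], [0.0, 0.002, -1.0]]
contact_force: [5.1, 0.9, -1.1]
gripper_width: 0.165
```

```bash
python3 fz.py r
```

```text
t 29.15 tcp [583.4  40.3 122.7] F [ 4.37 -2.31 -1.03] sd [0.31 0.93 0.29] w 0.168 bearing -33.2 r 34.9
hub px 54 z med 87.57 mean 87.0
```

Call:
{"op": "play_rows", "data": {"hand": [1, 1, 1, 1, 1, 1, 1, 1, 1, 1], "delta_pos": [[-1.4, -2.1, 0], [-1.7, -2.1, 0], [-1.9, -1.9, 0], [-2.1, -1.8, 0], [-2.2, -1.6, 0], [-2.4, -1.5, 0], [-2.4, -1.3, 0], [-2.2, -1.1, 0], [-1.6, -0.7, 0], [-1.0, -0.4, 0]], "turn": [0, 0, 0, 0, 0, 0, 0, 0, 0, 0]}}

```text
time: 29.98
eef_pos: [0.5638, 0.0258, 0.1226]
ee_rot: [[0.881, 0.473, -0.001], [0.473, -0.881, -0.003], [-0.003, 0.002, -1.0]]
contact_force: [3.0, -3.8, -0.8]
gripper_width: 0.17
```

```bash
python3 fz.py s
```

```text
t 30.28 tcp [563.5  25.7 122.4] F [ 2.84 -4.2  -0.86] sd [0.26 0.52 0.28] w 0.169 bearing -74.6 r 34.9
hub px 50 z med 86.7 mean 86.24
```

View pics/s_s.png

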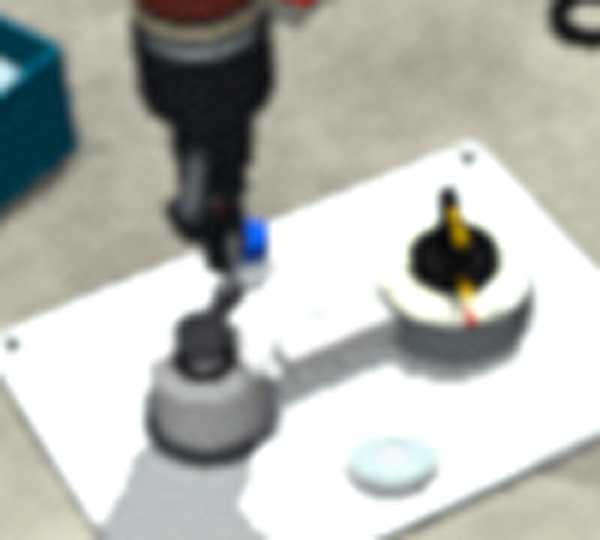

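One turn is done: bearing -72° to -74.6° is about 362°, and the hub sank 7.9 mm. I'll hold still, then check the screw, the dial and the surroundings.

Call:
{"op": "play_rows", "data": {"hand": [1, 1, 1, 1, 1, 1, 1, 1, 1, 1], "delta_pos": [[0, 0, 0], [0, 0, 0], [0, 0, 0], [0, 0, 0], [0, 0, 0], [0, 0, 0], [0, 0, 0], [0, 0, 0], [0, 0, 0], [0, 0, 0]], "turn": [0, 0, 0, 0, 0, 0, 0, 0, 0, 0]}}

```text
time: 31.12
eef_pos: [0.5635, 0.0257, 0.1224]
ee_rot: [[0.881, 0.473, -0.003], [0.473, -0.881, -0.003], [-0.004, 0.001, -1.0]]
contact_force: [2.9, -4.7, -1.0]
gripper_width: 0.173
```

```bash
python3 fz.py t
python3 - <<'E'
from h import *
import pickle
for n in('top','side'):
    L=[manip.camera(n) for _ in range(6)];c=L[-1];c['pixels']=np.mean([l['pixels'].astype(float) for l in L],0);pickle.dump(c,open(n+'9.pkl','wb'))
    cv2.imwrite('pics/%s9.png'%n,c['pixels'][...,::-1])
    a=pickle.load(open(n+'0.pkl','rb'))['pixels'].astype(float)
E
python3 off.py 9 137.27 | grep -v 'z 0.06'; python3 st.py
```

```text
t 31.42 tcp [563.5  25.7 122.4] F [ 2.92 -4.4  -0.96] sd [0.55 0.25 0.42] w 0.174 bearing -74.6 r 34.9
hub px 54 z med 86.79 mean 86.17
top tip px [322.69 204.21] red [320.23 207.45] stripe [328.9  196.33]
  stripe r,perp mm 10.29 -0.98 tip 36.87 -0.83
  mark z 0.057 r,perp 48.51 -0.19
side tip px [327.19 212.83] red [327.89 217.49] stripe [325.82 202.45]
  stripe r,perp mm 14.39 -0.09 tip 33.45 1.07
  mark z 0.057 r,perp 52.03 -0.17
t 32.02 tcp [563.5  25.7 122.4] yaw_y -61.79 tilt [-0.004  0.001 -1.   ] F [ 2.7 -4.4 -0.9] M [-0.84 -0.68 -0.05] w 0.17 q [-0.06  0.63 -0.04  1.81  0.04  0.71 -1.2 ][ WARN:0@11.665] global loadsave.cpp:1063 imwrite_ Unsupported depth image for selected encoder is fallbacked to CV_8U.
```

View pics/top9.png

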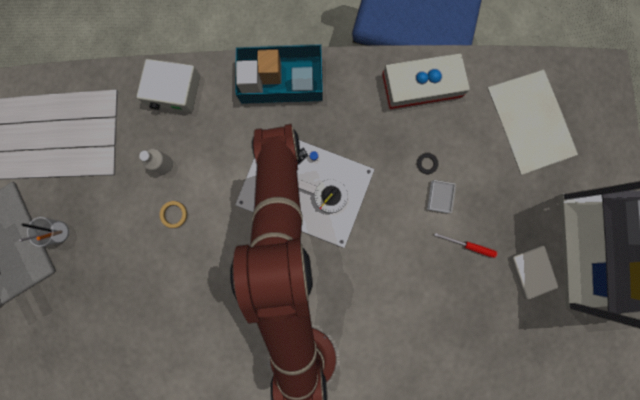

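The bystanders are where they started: vial cap (313,156), ring (427,162), box (441,197), bottle (150,160), tape (173,214). The pointer is still at the mark and the screw stands still. Handing in.

```bash
python3 -c "
from bench import manip
print(manip.sign_off())"
```

```text
the job is handed in; nothing more can be done
None
```

The job is done and handed in at about 32 s: the dial is at the red mark, and the screw has had its one full turn forward. The sleeve is still in the gripper.

- **Dial:** I gripped the bar and turned it 69° clockwise until the pointer met the red mark. The two cameras disagree slightly on what's left. The top view puts the mark about +0.6 mm from the pointer line and the side view about -1.2 mm, so I take it as within about 1°. The dial had not moved at the last look.
- **Thread start:** I cranked the sleeve backward about 137° until it dropped. The hub top fell from 102.0 to 94.6 mm and the vertical force changed by about 0.8 N. I moved in 12° steps there, so I may have gone back past the drop by up to about 11°.
- **Forward turn:** I then turned it forward about 362°, and the hub sank another 7.9 mm, against the expected 8 mm.
- **Last checks:** The sleeve was held at a gripper opening of 0.17, with a steady push of about 5 N. The screw was still, with the hub at 86.7 then 86.8 mm about a second apart. In the last top picture the vial, adapter ring, slide box, wash bottle, tape roll and screwdriver were where they started. The arm hid the petri dish there, but it looked in place in the last close-up side picture.

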